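# Sort the cut carrot into the board's trays with the bench scraper

### The arm

A 6-joint arm with a two-finger parallel gripper is mounted at the origin on a cart in front of the work surface, level with it; the furniture and walls round the work are solid. World frame = base frame: x ahead of the robot, y to its left, z up, the work surface at z = 0. Lengths are in mm, angles in rad, forces in N, time in s.
With the tool pointing down it reaches from about 325 to 775 mm from the base axis. Payload 5.5 kg.
Tool frame: the origin (TCP) lies at the very end of the fingers, on their centre line; the grasp point (between the pads) lies 19 mm behind it; z points along the fingers, y is the line along which they close (so a half turn about z gives the same grasp; the last joint's range is limited). The gripper opens to 88 mm and grips with 3 to 60 N. Pads are 20 mm wide; open, the fingers measure 115 mm over their backs; the gripper's body (75 mm by 178 mm) begins 61 mm behind the grasp point.
Start: joints at [1.106, 0.091, 1.231, -0, 1.82, -0.057], TCP at [237.96, 550.81, 222.631] pointing down, gripper open.
Joint ranges: [-2.87, 2.87], [-0.86, 2.18], [0.17, 2.46], [-1.51, 4.65], [0.06, 2.69], [-2.65, 2.65]. Speed limits (rad/s): [2.57, 2.57, 3.01, 3.14, 3.14, 3.14].

### API

Orientations are given as a rotation vector (axis times angle).
In Python, from bench import state, read_camera, close_job gives the robot as it stands.
- The arm moves only by the tool send_rows, never from a script. Its argument "moves" is a list of rows, each an object of numbers: "tx", "ty", "tz": the shift along the tool's x, y, z in mm; "turn": the turn about the tool's z in degrees. In form: [{"tx": .., "ty": .., "tz": .., "turn": ..}, ...]. A call has exactly 8 rows; each row is the pose to reach, as a shift and turn from the pose commanded when the call began, along the tool's axes at that moment; what a row does not reach only later rows make up. A row lasts 1/12 s, in which the tool goes at most 41.7 mm and 7.16 degrees, less where a joint would pass 70% of its speed; a pose out of reach is approached as far as the arm can. A call with a gripper value outside its range is refused whole. "jaw" is the finger opening in mm, from 0 to 87.8, set as the call begins (left out, the last holds). The fingers move at their own pace and stop on an object; the grip force is fixed at half the most. Time passes only in rows, so rows that repeat a pose let the fingers close, or fill a call up. It gives the time, the measured TCP pose, the force, the opening and the grip force at its end, in the units of the state.
- state(): the state, without advancing time (a new reading comes with each control period).
- read_camera(name): name is "scene" or "side" or "wrist"; returns a dict with "frame" (384x512x3 uint8, red, green, blue), "fov_y" (degrees; the focal length in pixels is half the picture's height over the tangent of half this angle, whatever the lens; pixels are square), "cx", "cy" (the principal point, pixels), "R" (3x3) and "t" (3): a world point X has camera coordinates R X + t. Camera axes: x right, y down, z forward; pixel columns grow to the right and rows downward; lengths in mm; the calibration is good to about 2 mm. A picture is of the moment at which its call begins. There is no depth.
- close_job(): hands the job in; it is judged then, once.
The state is a dict: "time_s": time; "joint_pos": joint angles; "qvel": joint speeds; "joint_efforts": joint torques, N m; "eef_pos": TCP position; "tcp_rot": TCP orientation; "ft_force": force on the tool from outside, world axes, zero at the start; "ft_torque": the same for the moment, N m; "width": finger opening in mm; "gripper_force": force on a finger pad.
Only numpy, scipy, OpenCV 4.12 (cv2) and the standard library are available. Lean on these libraries where they do the work, as an engineer would, in place of code of your own. Each camera call takes 0.05 s, during which the arm holds its last target. There are 200 camera calls.

### The job

Clear the chopping board: with the bench scraper, sweep all the carrot slices off the board's left end into the left tray (for the pot) and all the carrot tops off its right end into the right tray (for the stock), without the gripper touching the food. Then stand the scraper back in its block, blade down and fully in, and push both trays fully home under the board. Do not disturb the other things on the worktop.

Things in the scene. Friction and masses are not known exactly. Their poses are not given: they have to be found in the camera images.
- board_top (a point): middle of the upper face of a fixed bamboo chopping board, 230 mm (its x, away from the robot) by 260 mm (its y, to the robot's left), 18 mm thick; the upper face is 62 mm above the worktop, on side rails along its near and far edges; two trays slide out from under its left and right ends
- tray_left (a joint): how far (m) the left tray (+y end of the board) is pulled out: 0 = fully home (its outer wall flush with the board's end), at most 0.11; slides along the board's y, stiff by about 1.5 N, stays where it is left
- tray_right (a joint): the same for the right tray (-y end of the board), which slides out along the board's -y
- tray_left_floor (a point): centre of the inner floor of a shallow open steel tray under the board, outside 206 mm (x) by 120 mm (y), 38 mm high, walls and floor 3 mm, floor underside 3 mm above the worktop; axes as the board's. It moves with the tray
- tray_right_floor (a point): centre of the inner floor of a shallow open steel tray under the board, outside 206 mm (x) by 120 mm (y), 38 mm high, walls and floor 3 mm, floor underside 3 mm above the worktop; axes as the board's. It moves with the tray
- tray_left_lip (a point): outermost middle point of the left tray's finger lip: a 90 mm wide, 6 mm thick rolled lip 37 mm above the worktop, standing 16 mm out (+y) from the tray's outer wall
- tray_right_lip (a point): the same for the right tray (lip stands out to -y)
- scraper: bench scraper: a plain steel blade 96 mm wide (its x), 3 mm thick (y), 54 mm tall, with a dark wooden handle along its upper edge, 98 x 24 x 26 mm (x, y, z), handle centre 63 mm above the blade's lower edge; 0.14 kg. Origin at the middle of the blade's lower edge, z up along the blade. It stands blade down in the slot of the wooden block, handle on top
- scraper_block: fixed wooden block 126 x 48 x 36 mm (x, y, z) at the right of the board, with a slot along its x for the scraper's blade: 100 mm by 6 mm, 28 mm deep, mouth chamfered by 3 mm. Origin at the middle of its underside
- slot_floor (a point): middle of the slot's floor, 8 mm above the block's underside; the scraper's origin rests here; axes as the block's
- slice_1: carrot slice: a flat orange coin, 26 mm across and 10 mm thick, lying on the board; origin at the centre of its underside. The four slices lie together in one heap about 75 mm across, on the near or the far half of the board
- slice_2: carrot slice: a flat orange coin, 26 mm across and 10 mm thick, lying on the board; origin at the centre of its underside. The four slices lie together in one heap about 75 mm across, on the near or the far half of the board
- slice_3: carrot slice: a flat orange coin, 26 mm across and 10 mm thick, lying on the board; origin at the centre of its underside. The four slices lie together in one heap about 75 mm across, on the near or the far half of the board
- slice_4: carrot slice: a flat orange coin, 26 mm across and 10 mm thick, lying on the board; origin at the centre of its underside. The four slices lie together in one heap about 75 mm across, on the near or the far half of the board
- top_1: carrot top: a domed end piece with a short pale green stalk stub, 26 mm across and 27 mm high, lying on its cut face; origin at the centre of that face. The three tops lie together in one heap on the other half of the board
- top_2: carrot top: a domed end piece with a short pale green stalk stub, 26 mm across and 27 mm high, lying on its cut face; origin at the centre of that face. The three tops lie together in one heap on the other half of the board
- top_3: carrot top: a domed end piece with a short pale green stalk stub, 26 mm across and 27 mm high, lying on its cut face; origin at the centre of that face. The three tops lie together in one heap on the other half of the board
- salt_shaker: bystander: glass salt shaker with grey cap, 44 mm across, 90 mm high, behind the board; origin at the centre of its underside
- honey_jar: bystander: honey jar with a red lid, 65 mm across, 100 mm high, behind the board; origin at the centre of its underside
- onion: bystander: an onion, 71 mm across, 72 mm high, behind the board at the left; origin at the centre of its underside

How it is judged (in metres and radians):
On the way, in this order (a step that is already met when the one before it is completed fails the run):
1. the scraper has been drawn out of its block (distance between scraper and slot_floor above 0.06 m), for 0.1 s.
2. all four slices lie in the left tray and all three tops in the right tray (x of slice_1 in the frame of tray_left_floor between -0.1 and 0.1 m and y of slice_1 in the frame of tray_left_floor between -0.057 and 0.057 m and z of slice_1 in the frame of tray_left_floor between -0.005 and 0.037 m and x of slice_2 in the frame of tray_left_floor between -0.1 and 0.1 m and y of slice_2 in the frame of tray_left_floor between -0.057 and 0.057 m and z of slice_2 in the frame of tray_left_floor between -0.005 and 0.037 m and x of slice_3 in the frame of tray_left_floor between -0.1 and 0.1 m and y of slice_3 in the frame of tray_left_floor between -0.057 and 0.057 m and z of slice_3 in the frame of tray_left_floor between -0.005 and 0.037 m and x of slice_4 in the frame of tray_left_floor between -0.1 and 0.1 m and y of slice_4 in the frame of tray_left_floor between -0.057 and 0.057 m and z of slice_4 in the frame of tray_left_floor between -0.005 and 0.037 m and x of top_1 in the frame of tray_right_floor between -0.1 and 0.1 m and y of top_1 in the frame of tray_right_floor between -0.057 and 0.057 m and z of top_1 in the frame of tray_right_floor between -0.005 and 0.037 m and x of top_2 in the frame of tray_right_floor between -0.1 and 0.1 m and y of top_2 in the frame of tray_right_floor between -0.057 and 0.057 m and z of top_2 in the frame of tray_right_floor between -0.005 and 0.037 m and x of top_3 in the frame of tray_right_floor between -0.1 and 0.1 m and y of top_3 in the frame of tray_right_floor between -0.057 and 0.057 m and z of top_3 in the frame of tray_right_floor between -0.005 and 0.037 m), for 0.2 s.
3. the scraper is back in its block and both trays are home (distance between scraper and slot_floor below 0.008 m and angle between scraper's own z axis and vertical below 0.15 rad and value of joint each of tray_left, tray_right below 0.006 m), for 0.2 s.
At the end, for the whole second after the job is handed in: Slices in the left tray, tops in the right (origins inside the walls, under 37 mm above the floor); both trays within 6 mm of home; scraper in its slot (origin within 8 mm of the slot floor's middle, tilt under 0.15 rad); all at rest (all of step 2 and all of step 3 and linear speed of each of slice_1, slice_2, slice_3, slice_4, top_1, top_2, top_3, scraper below 0.02 m/s); the robot touches nothing.
It fails at once if the gripper or arm touches a piece of carrot (more than 0.5 N) (contact force between any of the fingers, the arm and slice_1 above 0.5 N or contact force between any of the fingers, the arm and slice_2 above 0.5 N or contact force between any of the fingers, the arm and slice_3 above 0.5 N or contact force between any of the fingers, the arm and slice_4 above 0.5 N or contact force between any of the fingers, the arm and top_1 above 0.5 N or contact force between any of the fingers, the arm and top_2 above 0.5 N or contact force between any of the fingers, the arm and top_3 above 0.5 N).
It fails at once if a bystander (salt shaker, honey jar, onion) is moved more than 30 mm (distance of any of salt_shaker, honey_jar, onion from where it was at the start of the episode above 0.03 m).
It also fails if it takes over 72 s, if anything falls off the work surface, if the arm or the gripper's body presses on something with over 40 N, if the wrist force passes 120 N, or if a joint passes its speed limit or range.

## Working session

There is one attempt and no reset: what is moved stays moved. The work goes in short steps, Python scripts to look and compute and a tool call to move; the robot and the scene stay as the last step left them, time stands still between calls to the robot, and variables do not carry over. Pictures are saved under pics/ and viewed, at most 10 in all, crops included, and the job is handed in when it is done.

Besides the shell and the picture viewer there is one more tool, called after "Call:" as name(argument=value, ...), one argument or row to a line, values as JSON. send_rows: Moves the arm, as the interface text tells. Its arguments: {"type":"object","properties":{"moves":{"type":"array"},"jaw":{"type":"number"}},"required":["moves"]}

```bash
ls; mkdir -p pics
python3 - <<'E'
from bench import state, read_camera
import cv2,numpy as np,pickle
s=state();print(s)
ims=[]
for n in("scene","side","wrist"):
    c=read_camera(n);pickle.dump(c,open(f"{n}0.pkl","wb"))
    print(n,c["fov_y"],c["cx"],c["cy"],np.round(c["R"],4).tolist(),np.round(c["t"],1).tolist())
    cv2.imwrite(f"pics/{n}0.png",c["frame"][:,:,::-1])
E
```

```text
pics
{'time_s': 0.0, 'joint_pos': array([ 1.10631867e+00,  9.18641280e-02,  1.23187516e+00, -4.54502383e-05,
        1.81979921e+00, -5.66828588e-02]), 'qvel': array([ 0.00025905,  0.00226402, -0.00145322,  0.00093648, -0.00014338,
        0.00089295]), 'joint_efforts': array([ 1.28517167e-03, -4.46439564e+01, -4.06460667e+01,  6.99928030e-02,
        2.88484641e-02, -1.60476993e-04]), 'eef_pos': array([237.82477985, 550.53014579, 221.50978852]), 'tcp_rot': array([-6.36057302e-01, -3.07605989e+00,  2.97073120e-03]), 'ft_force': array([-0.64253189, -0.53392112,  0.03896627]), 'ft_torque': array([ 0.00952285,  0.01705143, -0.05084297]), 'gripper_force': 0.0, 'width': 87.68132117609859}
scene 46.989582969088595 260.73138533620545 189.02382572235837 [[-0.7799, -0.6256, 0.0195], [-0.3222, 0.3746, -0.8694], [0.5366, -0.6843, -0.4937]] [415.9, 250.2, 845.5]
side 53.16146066568908 256.2565819596059 193.41118795274488 [[-0.3745, -0.9272, -0.013], [-0.6707, 0.2805, -0.6867], [0.6403, -0.2485, -0.7268]] [157.3, 461.0, 693.1]
wrist 68.13860500009272 254.97654214032417 192.9673449198249 [[0.3957, 0.9184, -0.0019], [0.8883, -0.3822, 0.2545], [0.233, -0.1024, -0.9671]] [-600.4, -31.4, 388.8]
```

View pics/scene0.png

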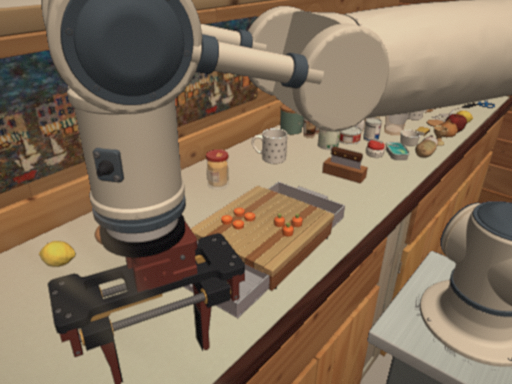

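View pics/side0.png

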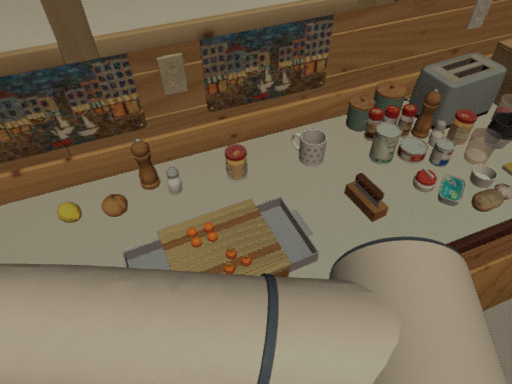

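Scene: slices at about (238,217) on the far half, tops at (288,224) on the near half, both trays out, and the block with scraper at (345,165). In the side view the block is at (367,197). I'll measure coarsely first.

```bash
cat > h.py <<'E'
import numpy as np,cv2,pickle
from bench import state, read_camera
def grab(n,tag):
    c=read_camera(n); pickle.dump(c,open(f"{n}{tag}.pkl","wb")); cv2.imwrite(f"pics/{n}{tag}.png",c["frame"][:,:,::-1]); return c
def load(n,tag): return pickle.load(open(f"{n}{tag}.pkl","rb"))
def ray(c,uv):
    f=c["frame"].shape[0]/2/np.tan(np.radians(c["fov_y"]/2)); R=np.array(c["R"]);t=np.array(c["t"])
    d=R.T@np.array([(uv[0]-c["cx"])/f,(uv[1]-c["cy"])/f,1]); return -R.T@t,d/np.linalg.norm(d)
def plane(c,uv,z):
    o,d=ray(c,uv); return o+d*(z-o[2])/d[2]
def tri(*cu):
    A=np.zeros((3,3));b=np.zeros(3);L=[ray(*x) for x in cu]
    for o,d in L:
        P=np.eye(3)-np.outer(d,d);A+=P;b+=P@o
    X=np.linalg.solve(A,b); return X,[np.linalg.norm((np.eye(3)-np.outer(d,d))@(X-o)) for o,d in L]
def proj(c,X):
    f=c["frame"].shape[0]/2/np.tan(np.radians(c["fov_y"]/2)); p=np.array(c["R"])@X+c["t"]; return f*p[:2]/p[2]+[c["cx"],c["cy"]]
E
python3 - <<'E'
from h import *
np.set_printoptions(precision=1,suppress=True)
a=load("scene",0);b=load("side",0)
for z,uv in[(62,(264,186)),(62,(335,213)),(62,(275,275)),(38,(344,207)),(36,(325,165)),(36,(366,170))]: print('sc',z,uv,plane(a,uv,z))
for z,uv in[(62,(253,203)),(62,(288,262)),(62,(160,247)),(38,(315,245)),(36,(348,187)),(36,(386,208))]: print('si',z,uv,plane(b,uv,z))
for c,n in((a,'scene'),(b,'side')):
    m=cv2.inRange(cv2.cvtColor(c["frame"],cv2.COLOR_RGB2HSV),(3,170,140),(16,255,255))
    k,l,s,ce=cv2.connectedComponentsWithStats(m)
    for i in range(1,k):
        if s[i,4]>12: print(n,s[i],ce[i],plane(c,ce[i],70))
E
```

```text
sc 62 (264, 186) [568.7 -55.9  62. ]
sc 62 (335, 213) [358.9 -63.   62. ]
sc 62 (275, 275) [333.9 206.5  62. ]
sc 38 (344, 207) [ 373.2 -136.9   38. ]
sc 36 (325, 165) [ 538.2 -314.7   36. ]
sc 36 (366, 170) [ 428.3 -366.3   36. ]
si 62 (253, 203) [564.9 -50.1  62. ]
si 62 (288, 262) [361.8 -57.1  62. ]
si 62 (160, 247) [518.7 210.3  62. ]
si 38 (315, 245) [ 395.1 -148.2   38. ]
si 36 (348, 187) [ 539.4 -331.    36. ]
si 36 (386, 208) [ 431.2 -383.7   36. ]
scene [244  80   4   5  16] [245.8  82.1] [1208.3 -732.9   70. ]
scene [ 67 128   4   4  13] [ 68.8 129.6] [1279.4   76.2   70. ]
scene [370 141  14   7  45] [376.4 144.2] [ 459.1 -487.7   70. ]
scene [234 208  21  13 150] [244.4 213.8] [512.4  89.   70. ]
scene [222 215  22  14 161] [232.6 221.6] [511.5 130.8  70. ]
scene [275 217  18  19 154] [283.9 225.8] [413.4  69.   70. ]
scene [292 217  10  10  73] [297.2 221.1] [401.4  34.5  70. ]
side [204 223  10   7  59] [208.1 225.9] [530.   84.7  70. ]
side [187 227  10   8  63] [191.6 230.8] [530.7 127.1  70. ]
side [208 232  10   8  63] [212.1 235.4] [497.7  84.3  70. ]
side [191 237  11   9  67] [195.9 240.8] [497.1 125.5  70. ]
side [227 249   9   7  39] [231.1 252.8] [431.6  58.4  70. ]
side [242 257   9   6  40] [245.9 259.7] [400.3  32.9  70. ]
side [225 265   9   6  39] [229.2 267.7] [394.5  76.   70. ]
```

Call:
send_rows(
  moves=[
    {"tx": -28, "ty": -25, "tz": -10, "turn": 7},
    {"tx": -57, "ty": -50, "tz": -20, "turn": 14},
    {"tx": -86, "ty": -75, "tz": -30, "turn": 21},
    {"tx": -115, "ty": -100, "tz": -40, "turn": 28},
    {"tx": -144, "ty": -125, "tz": -50, "turn": 35},
    {"tx": -173, "ty": -150, "tz": -55, "turn": 42},
    {"tx": -201, "ty": -175, "tz": -60, "turn": 49},
    {"tx": -230, "ty": -200, "tz": -64, "turn": 57},
  ],
)

```text
time_s: 0.82
eef_pos: [370.0, 274.3, 287.0]
tcp_rot: [2.016, 2.409, 0.001]
ft_force: [0.9, -0.4, -0.6]
width: 87.6
gripper_force: 0.0
```

Call:
send_rows(
  moves=[
    {"tx": -36, "ty": 10, "tz": -8, "turn": 7},
    {"tx": -73, "ty": 20, "tz": -16, "turn": 14},
    {"tx": -110, "ty": 31, "tz": -24, "turn": 21},
    {"tx": -146, "ty": 41, "tz": -32, "turn": 28},
    {"tx": -183, "ty": 52, "tz": -40, "turn": 35},
    {"tx": -220, "ty": 62, "tz": -48, "turn": 42},
    {"tx": -256, "ty": 72, "tz": -56, "turn": 49},
    {"tx": -293, "ty": 83, "tz": -64, "turn": 57},
  ],
)

```text
time_s: 1.48
eef_pos: [504.9, 1.1, 351.0]
tcp_rot: [-2.913, -1.176, -0.0]
ft_force: [-0.1, 0.4, -0.1]
width: 87.7
gripper_force: 0.0
```

Call:
send_rows(
  moves=[
    {"tx": 0, "ty": 0, "tz": 0, "turn": 7},
    {"tx": 0, "ty": 0, "tz": 0, "turn": 14},
    {"tx": 0, "ty": 0, "tz": 0, "turn": 21},
    {"tx": 0, "ty": 0, "tz": 0, "turn": 28},
    {"tx": 0, "ty": 0, "tz": 0, "turn": 35},
    {"tx": 0, "ty": 0, "tz": 0, "turn": 42},
    {"tx": 0, "ty": 0, "tz": 0, "turn": 42.6},
    {"tx": 0, "ty": 0, "tz": 0, "turn": 42.6},
  ],
)

```text
time_s: 2.15
eef_pos: [504.6, 3.0, 350.4]
tcp_rot: [-3.141, -0.051, 0.001]
ft_force: [0.9, -0.4, -1.2]
width: 87.9
gripper_force: 0.0
```

Run:
```python
from h import *
print(state()["eef_pos"],state()["tcp_rot"],state()["joint_pos"])
for n in("wrist","scene","side"): grab(n,1)
```

```text
[504.62044527   2.95930988 350.41275   ] [-3.14113050e+00 -5.13426606e-02  6.80323633e-04] [-6.15689493e-02 -9.82852080e-02  1.18944983e+00  9.77218831e-06
  2.05086314e+00  1.47654424e+00]
```

View pics/wrist1.png

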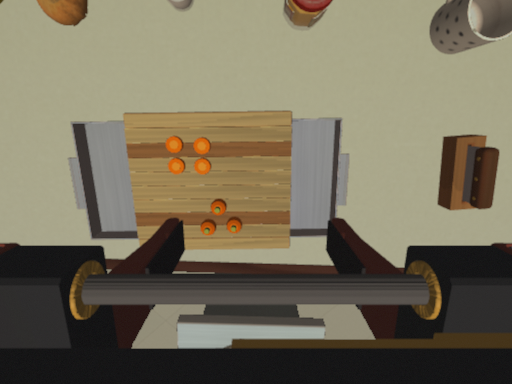

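Wrist1: board corners lie at about (125,113), (292,112), (290,248) and (138,250). Slices are at (188,156), tops at (220,220), lips at x≈73 and 348, and the block is at (463,172) with the handle at (483,178). Now I'll measure these.

Run:
```python
from h import *
np.set_printoptions(precision=1,suppress=True)
w=load("wrist",1);a=load("scene",1);b=load("side",1)
for z,uv in[(62,(125,113)),(62,(292,112)),(62,(290,248)),(62,(138,250)),(38,(72,123)),(38,(340,119)),(37,(70,158)),(37,(77,208)),(37,(349,154)),(36,(445,137)),(36,(442,209)),(90,(180,0))]: print(z,uv,plane(w,uv,z))
def comps(c,lo,hi,mn):
    m=cv2.inRange(cv2.cvtColor(c["frame"],cv2.COLOR_RGB2HSV),lo,hi)
    k,l,s,ce=cv2.connectedComponentsWithStats(m)
    return [(s[i],ce[i]) for i in range(1,k) if s[i,4]>mn]
for c,n,z in((w,'wrist',72),(b,'side',72)):
    for s,ce in comps(c,(3,160,120),(16,255,255),25): print(n,s,ce,plane(c,ce,z))
big=lambda c,x0,y0,w_,h_,k:cv2.resize(c["frame"][y0:y0+h_,x0:x0+w_],None,fx=k,fy=k,interpolation=cv2.INTER_CUBIC)
p1=big(w,430,125,80,96,4);p2=big(b,336,165,60,60,6);p3=big(a,315,140,60,60,6)
cv=np.zeros((384+360,720,3),np.uint8)[:760]
cv[:360,:360]=p2;cv[:360,360:720]=p3;cv=cv[:600]
out=np.zeros((384,320+240+240,3),np.uint8);out[:,:320]=p1;out[:240,320:560]=cv2.resize(p2,(240,240));out[:240,560:]=cv2.resize(p3,(240,240))
cv2.imwrite("pics/crop1.png",out[:,:,::-1])
```

```text
62 (125, 113) [575.5 204.3  62. ]
62 (292, 112) [585.5 -50.   62. ]
62 (290, 248) [360.  -61.6  62. ]
62 (138, 250) [347.4 200.8  62. ]
38 (72, 123) [557. 302.  38.]
38 (340, 119) [ 577.8 -131.2   38. ]
37 (70, 158) [499.6 313.3  37. ]
37 (77, 208) [411.8 312.7  37. ]
37 (349, 154) [ 522.  -152.7   37. ]
36 (445, 137) [ 555.1 -307.7   36. ]
36 (442, 209) [ 431.2 -327.9   36. ]
90 (180, 0) [719.9 108.6  90. ]
wrist [ 38   0  40  23 544] [60.9 10.2] [708.4 276.3  72. ]
wrist [301   0  30   8  69] [315.9   4.2] [727.4 -71.9  72. ]
wrist [165 136  18  18 248] [173.3 144.6] [531.1 129.8  72. ]
wrist [193 137  17  18 236] [201.2 145.8] [530.8  87.2  72. ]
wrist [168 157  17  18 213] [175.7 165.8] [498.5 127.3  72. ]
wrist [194 156  17  19 196] [201.8 165.8] [499.9  86.6  72. ]
wrist [211 201  15  15 154] [217.8 208. ] [431.6  61.6  72. ]
wrist [226 220  16  14 133] [233.6 225.7] [401.7  35.6  72. ]
wrist [200 222  15  14 132] [207.3 227.7] [396.7  79.   72. ]
side [420 172  16  12  96] [426.4 178.2] [ 457.2 -524.9   72. ]
side [203 222  11   9  70] [208.2 225.9] [528.2  84.8  72. ]
side [186 227  11   9  71] [191.4 231. ] [528.7 127.9  72. ]
side [207 231  11   9  74] [211.9 235.3] [496.7  84.8  72. ]
side [191 237  11   9  75] [196.  240.9] [495.1 125.6  72. ]
side [226 249  10   9  55] [230.8 252.9] [430.2  59.3  72. ]
side [241 256  10   9  56] [245.8 259.7] [399.1  33.5  72. ]
side [224 263  11   9  60] [229.1 267.4] [394.1  76.1  72. ]
```

View pics/crop1.png

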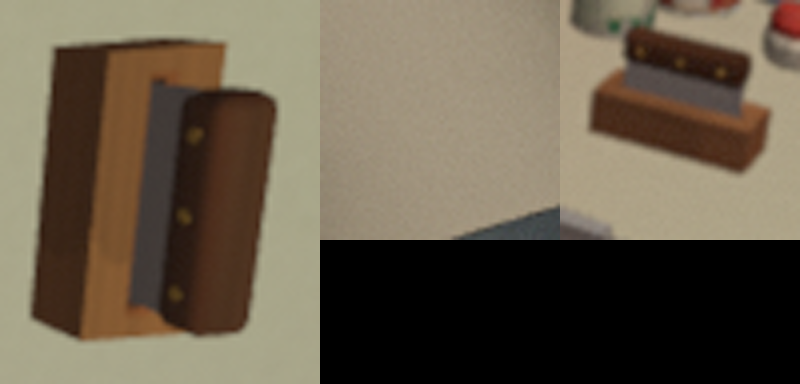

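Run:
```python
from h import *
np.set_printoptions(precision=1,suppress=True)
w=load("wrist",1);a=load("scene",1);b=load("side",1)
for z,uv in[(36,(457,137.5)),(36,(486.2,135.7)),(36,(450,209.5)),(36,(468.5,145)),(36,(462.5,202)),(84,(480,148)),(84,(498,149)),(84,(491,207)),(84,(472,207))]: print(z,uv,plane(w,uv,z))
print(state()["eef_pos"])
```

```text
36 (457, 137.5) [ 554.9 -327.7   36. ]
36 (486.2, 135.7) [ 559.4 -375.    36. ]
36 (450, 209.5) [ 430.7 -342.1   36. ]
36 (468.5, 145) [ 543.4 -349.4   36. ]
36 (462.5, 202) [ 445.2 -361.1   36. ]
84 (480, 148) [ 542.7 -331.7   84. ]
84 (498, 149) [ 542.1 -358.9   84. ]
84 (491, 207) [ 451.5 -370.8   84. ]
84 (472, 207) [ 450.5 -340.8   84. ]
[504.7   3.  350.5]
```

Call:
send_rows(
  moves=[
    {"tx": -3, "ty": 36, "tz": 8, "turn": 0},
    {"tx": -6, "ty": 72, "tz": 16, "turn": -1},
    {"tx": -9, "ty": 108, "tz": 24, "turn": -2},
    {"tx": -12, "ty": 146, "tz": 32, "turn": -3},
    {"tx": -15, "ty": 184, "tz": 40, "turn": -4},
    {"tx": -18, "ty": 222, "tz": 50, "turn": -4.7},
    {"tx": -21, "ty": 260, "tz": 60, "turn": -4.7},
    {"tx": -24, "ty": 298, "tz": 70, "turn": -4.7},
  ],
)

```text
time_s: 2.97
eef_pos: [489.1, -297.4, 280.3]
tcp_rot: [3.136, 0.179, 0.001]
ft_force: [0.4, 0.9, 0.3]
width: 87.9
gripper_force: 0.0
```

Call:
send_rows(
  moves=[
    {"tx": 2, "ty": 30, "tz": 15, "turn": 0},
    {"tx": 3, "ty": 60, "tz": 30, "turn": 0},
    {"tx": 3, "ty": 60, "tz": 30, "turn": 0},
    {"tx": 3, "ty": 60, "tz": 30, "turn": 0},
    {"tx": 3, "ty": 60, "tz": 30, "turn": 0},
    {"tx": 3, "ty": 60, "tz": 30, "turn": 0},
    {"tx": 3, "ty": 60, "tz": 30, "turn": 0},
    {"tx": 3, "ty": 60, "tz": 30, "turn": 0},
  ],
)

```text
time_s: 3.63
eef_pos: [499.7, -354.0, 252.2]
tcp_rot: [3.135, 0.178, 0.003]
ft_force: [-0.3, 0.2, -0.3]
width: 88.2
gripper_force: 0.0
```

Run:
```python
from h import *
print(state()["eef_pos"],state()["tcp_rot"],state()["joint_pos"])
ws=grab("wrist",2); c=ws["frame"]
cv2.imwrite("pics/w2b.png",cv2.resize(c[60:300,120:440],None,fx=2.5,fy=2.5,interpolation=cv2.INTER_CUBIC)[:,:,::-1])
```

```text
[ 499.68447712 -354.01883543  252.16936197] [3.13503536e+00 1.78268641e-01 2.81134718e-03] [-6.71992634e-01  1.31220492e-01  1.13523489e+00  8.35399053e-05
  1.87280812e+00  7.85224255e-01]
```

View pics/w2b.png

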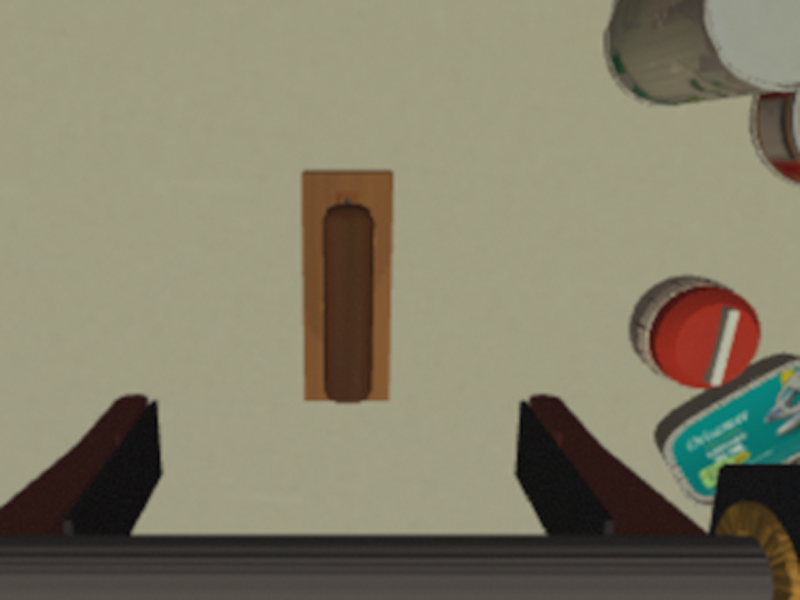

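The crop shows block top corners at (302,171), (393,171), (389,400) and (304,400). The handle's top face spans (323–373, 205–402) and is aligned with the tool.

Run:
```python
from h import *
np.set_printoptions(precision=1,suppress=True)
w=load("wrist",2);w1=load("wrist",1);a=load("scene",1)
q=lambda x,y:(x/2.5+120-.3,y/2.5+60-.3)
for z,p in[(36,(302,171)),(36,(393,171)),(36,(389,400)),(36,(304,400)),(84,(348,205)),(84,(347,402)),(84,(323,300)),(84,(373,300))]: print(z,p,plane(w,q(*p),z))
v=lambda x,y:(x/4+430-.4,y/4+125-.4)
sc=lambda x,y:((x-560)/4+315-.4,y/4+140-.4)
print('blk FL',tri((w,q(302,171)),(w1,v(108,50))),'NL',tri((w,q(304,400)),(w1,v(80,338))))
print('handle far end',tri((w,q(348,205)),(w1,v(233,92))),'near',tri((w,q(347,402)),(w1,v(207,332))))
print('handle left edge', plane(w,q(323,300),84))
s=state();R=cv2.Rodrigues(s["tcp_rot"])[0];print(R)
```

```text
36 (302, 171) [ 555.1 -328.4   36. ]
36 (393, 171) [ 560.5 -375.3   36. ]
36 (389, 400) [ 435.5 -389.9   36. ]
36 (304, 400) [ 430.  -342.3   36. ]
84 (348, 205) [ 544.1 -353.    84. ]
84 (347, 402) [ 449.1 -363.8   84. ]
84 (323, 300) [ 498.7 -346.5   84. ]
84 (373, 300) [ 501.4 -370.    84. ]
blk FL (array([ 555.2, -328.3,   33.9]), [np.float64(0.2074067358962334), np.float64(0.20740673589615424)]) NL (array([ 430.4, -342.2,   35. ]), [np.float64(0.7062084373170191), np.float64(0.7062084373170598)])
handle far end (array([ 543. , -353.3,   71.7]), [np.float64(0.2065995297641766), np.float64(0.2065995297639083)]) near (array([ 446.4, -364.2,   74.4]), [np.float64(0.8088870363212333), np.float64(0.8088870363211924)])
handle left edge [ 498.7 -346.5   84. ]
[[ 1.   0.1  0. ]
 [ 0.1 -1.  -0. ]
 [ 0.   0.  -1. ]]
```

Call:
send_rows(
  moves=[
    {"tx": -5, "ty": 4, "tz": 35, "turn": 0},
    {"tx": -5, "ty": 4, "tz": 70, "turn": 0},
    {"tx": -5, "ty": 4, "tz": 105, "turn": 0},
    {"tx": -5, "ty": 4, "tz": 140, "turn": 0},
    {"tx": -5, "ty": 4, "tz": 165, "turn": 0},
    {"tx": -5, "ty": 4, "tz": 185, "turn": 0},
    {"tx": -5, "ty": 4, "tz": 198, "turn": 0},
    {"tx": -5, "ty": 4, "tz": 200, "turn": 0},
  ],
)

```text
time_s: 4.35
eef_pos: [493.6, -358.1, 47.7]
tcp_rot: [-3.134, -0.176, 0.005]
ft_force: [-0.5, 0.5, 0.4]
width: 87.9
gripper_force: 0.0
```

Call:
send_rows(
  moves=[
    {"tx": 0, "ty": 0, "tz": 0, "turn": 0},
    {"tx": 0, "ty": 0, "tz": 0, "turn": 0},
    {"tx": 0, "ty": 0, "tz": 0, "turn": 0},
    {"tx": 0, "ty": 0, "tz": 0, "turn": 0},
    {"tx": 0, "ty": 0, "tz": 0, "turn": 0},
    {"tx": 0, "ty": 0, "tz": 0, "turn": 0},
    {"tx": 0, "ty": 0, "tz": 0, "turn": 0},
    {"tx": 0, "ty": 0, "tz": 0, "turn": 0},
  ],
  jaw=10,
)

```text
time_s: 5.02
eef_pos: [494.8, -359.5, 50.8]
tcp_rot: [3.137, 0.176, 0.0]
ft_force: [-1.2, 0.2, -0.6]
width: 38.0
gripper_force: 0.0
```

Call:
send_rows(
  moves=[
    {"tx": 0, "ty": 0, "tz": 0, "turn": 0},
    {"tx": 0, "ty": 0, "tz": 0, "turn": 0},
    {"tx": 0, "ty": 0, "tz": 0, "turn": 0},
    {"tx": 0, "ty": 0, "tz": 0, "turn": 0},
    {"tx": 0, "ty": 0, "tz": 0, "turn": 0},
    {"tx": 0, "ty": 0, "tz": 0, "turn": 0},
    {"tx": 0, "ty": 0, "tz": 0, "turn": 0},
    {"tx": 0, "ty": 0, "tz": 0, "turn": 0},
  ],
  jaw=10,
)

```text
time_s: 5.68
eef_pos: [494.7, -359.4, 50.6]
tcp_rot: [-3.137, -0.176, 0.0]
ft_force: [-0.4, 0.6, -0.3]
width: 23.7
gripper_force: 30.0
```

Call:
send_rows(
  moves=[
    {"tx": 0, "ty": 0, "tz": -5, "turn": 0},
    {"tx": 0, "ty": 0, "tz": -15, "turn": 0},
    {"tx": 0, "ty": 0, "tz": -30, "turn": 0},
    {"tx": 0, "ty": 0, "tz": -50, "turn": 0},
    {"tx": 0, "ty": 0, "tz": -75, "turn": 0},
    {"tx": 0, "ty": 0, "tz": -100, "turn": 0},
    {"tx": 0, "ty": 0, "tz": -115, "turn": 0},
    {"tx": 0, "ty": 0, "tz": -120, "turn": 0},
  ],
)

```text
time_s: 6.35
eef_pos: [495.8, -360.2, 175.7]
tcp_rot: [3.132, 0.176, 0.008]
ft_force: [-0.4, -1.5, -1.1]
width: 23.9
gripper_force: 30.0
```

Call:
send_rows(
  moves=[
    {"tx": 2, "ty": -12, "tz": 0, "turn": 0},
    {"tx": 6, "ty": -36, "tz": 0, "turn": 1},
    {"tx": 11, "ty": -68, "tz": 0, "turn": 2},
    {"tx": 17, "ty": -102, "tz": 0, "turn": 3},
    {"tx": 23, "ty": -138, "tz": 0, "turn": 3.8},
    {"tx": 29, "ty": -174, "tz": 0, "turn": 3.8},
    {"tx": 34, "ty": -208, "tz": 0, "turn": 3.8},
    {"tx": 38, "ty": -230, "tz": 0, "turn": 3.8},
  ],
)

```text
time_s: 7.02
eef_pos: [505.7, -122.7, 168.9]
tcp_rot: [-3.139, -0.075, 0.004]
ft_force: [0.6, -0.1, -1.4]
width: 23.6
gripper_force: 30.0
```

Run:
```python
from h import *
s=state();R=cv2.Rodrigues(s["tcp_rot"])[0];p=s["eef_pos"];print(p,np.degrees(np.arctan2(R[1,0],R[0,0])),s["width"])
w=grab("wrist",3)
print(R[:,:2].T@(np.array([516.1,61.2,107])-p))
```

```text
[ 505.74036016 -122.66402109  168.92358062] 2.729768932551406 23.581321058720878
[  19.24594992 -183.02233485]
```

View pics/wrist3.png

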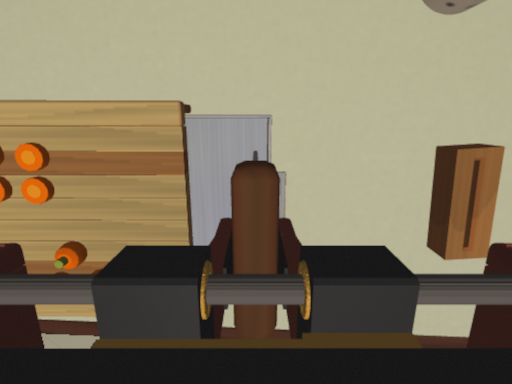

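Scraper is held straight (handle at column 256), and the empty block slot is visible at (473,203). I'll move over the start of the slice sweep.

Call:
send_rows(
  moves=[
    {"tx": 3, "ty": -25, "tz": 0, "turn": 0},
    {"tx": 6, "ty": -62, "tz": 0, "turn": 0},
    {"tx": 10, "ty": -100, "tz": 0, "turn": 0},
    {"tx": 14, "ty": -138, "tz": 0, "turn": 0},
    {"tx": 17, "ty": -168, "tz": 0, "turn": 0},
    {"tx": 19, "ty": -180, "tz": 0, "turn": 0},
    {"tx": 19, "ty": -183, "tz": 20, "turn": 0},
    {"tx": 19, "ty": -183, "tz": 35, "turn": 0},
  ],
)

```text
time_s: 7.73
eef_pos: [517.0, 58.4, 134.3]
tcp_rot: [3.141, 0.075, -0.001]
ft_force: [0.5, -0.4, -2.1]
width: 23.3
gripper_force: 30.0
```

Call:
send_rows(
  moves=[
    {"tx": 0, "ty": 0, "tz": 5, "turn": 0},
    {"tx": 0, "ty": 0, "tz": 10, "turn": 0},
    {"tx": 0, "ty": 0, "tz": 15, "turn": 0},
    {"tx": 0, "ty": 0, "tz": 17, "turn": 0},
    {"tx": 0, "ty": 0, "tz": 17, "turn": 0},
    {"tx": 0, "ty": 0, "tz": 17, "turn": 0},
    {"tx": 0, "ty": 0, "tz": 17, "turn": 0},
    {"tx": 0, "ty": 0, "tz": 17, "turn": 0},
  ],
)

```text
time_s: 8.4
eef_pos: [517.8, 56.9, 119.3]
tcp_rot: [-3.141, -0.071, -0.002]
ft_force: [-0.1, 0.7, -1.5]
width: 23.9
gripper_force: 30.0
```

Run:
```python
from h import *
s=state();R=cv2.Rodrigues(s["tcp_rot"])[0];p=s["eef_pos"];print(p,np.degrees(np.arctan2(R[1,0],R[0,0])),s["width"])
print(R.T@(np.array([516.1,61.2,107])-p))
c=[grab(n,4)["frame"] for n in("scene","side")]
o=np.hstack([cv2.resize(c[0][150:300,150:350],None,fx=2,fy=2),cv2.resize(c[1][180:330,120:320],None,fx=2,fy=2)])
cv2.imwrite("pics/c4.png",o[:,:,::-1])
```

```text
[517.76707811  56.93331986 119.29349999] 2.59816303336173 23.859669217958142
[-1.48538044 -4.33756948 12.29198872]
```

View pics/c4.png

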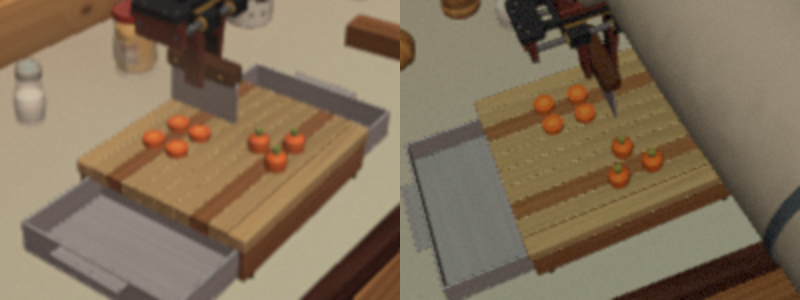

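The blade hangs behind the slices (scene crop: blade at (205,95), slices at (175,135)), clear of the tops. I'll descend and sweep left.

Call:
send_rows(
  moves=[
    {"tx": -1, "ty": 0, "tz": 4, "turn": 0},
    {"tx": -1, "ty": 0, "tz": 8, "turn": 0},
    {"tx": -1, "ty": 0, "tz": 12, "turn": 0},
    {"tx": -1, "ty": 0, "tz": 12, "turn": 0},
    {"tx": -1, "ty": -3, "tz": 12, "turn": 0},
    {"tx": -1, "ty": -8, "tz": 12, "turn": 0},
    {"tx": -1, "ty": -15, "tz": 12, "turn": 0},
    {"tx": -1, "ty": -24, "tz": 12, "turn": 0},
  ],
)

```text
time_s: 9.17
eef_pos: [515.5, 81.5, 106.9]
tcp_rot: [-3.141, -0.071, -0.001]
ft_force: [-0.2, 0.9, -1.4]
width: 23.8
gripper_force: 30.0
```

Call:
send_rows(
  moves=[
    {"tx": 0, "ty": -10, "tz": 0, "turn": 0},
    {"tx": 0, "ty": -20, "tz": 0, "turn": 0},
    {"tx": 0, "ty": -30, "tz": 0, "turn": 0},
    {"tx": 0, "ty": -40, "tz": 0, "turn": 0},
    {"tx": 0, "ty": -50, "tz": 0, "turn": 0},
    {"tx": 0, "ty": -60, "tz": 0, "turn": 0},
    {"tx": 0, "ty": -68, "tz": 0, "turn": 0},
    {"tx": 0, "ty": -76, "tz": 0, "turn": 0},
  ],
)

```text
time_s: 9.83
eef_pos: [511.8, 157.9, 106.6]
tcp_rot: [3.141, 0.072, -0.0]
ft_force: [-0.4, -0.4, -1.2]
width: 23.8
gripper_force: 30.0
```

Call:
send_rows(
  moves=[
    {"tx": 0, "ty": -8, "tz": 0, "turn": 0},
    {"tx": 0, "ty": -16, "tz": 0, "turn": 0},
    {"tx": 0, "ty": -24, "tz": 0, "turn": 0},
    {"tx": 0, "ty": -32, "tz": 0, "turn": 0},
    {"tx": 0, "ty": -40, "tz": 0, "turn": 0},
    {"tx": 0, "ty": -46, "tz": 0, "turn": 0},
    {"tx": 0, "ty": -52, "tz": 0, "turn": 0},
    {"tx": 0, "ty": -55, "tz": 0, "turn": 0},
  ],
)

```text
time_s: 10.5
eef_pos: [509.3, 212.7, 106.6]
tcp_rot: [-3.141, -0.072, 0.0]
ft_force: [-0.4, 0.7, -1.6]
width: 23.7
gripper_force: 30.0
```

Run:
```python
from h import *
s=state();R=cv2.Rodrigues(s["tcp_rot"])[0];p=s["eef_pos"];print(p,np.degrees(np.arctan2(R[1,0],R[0,0])),s["width"],s["ft_force"])
d=p-[467,73,0];y=np.radians(2.6);print('board y',-np.sin(y)*d[0]+np.cos(y)*d[1])
c=[grab(n,5)["frame"] for n in("scene","side")]
o=np.hstack([cv2.resize(c[0][150:300,150:350],None,fx=2,fy=2),cv2.resize(c[1][180:330,120:320],None,fx=2,fy=2)])
cv2.imwrite("pics/c5.png",o[:,:,::-1])
```

```text
[509.26074663 212.71873523 106.55272076] 2.6426864454500523 23.67188330995589 [-0.36542721  0.74209017 -1.63373199]
board y 137.65783079849717
```

View pics/c5.png

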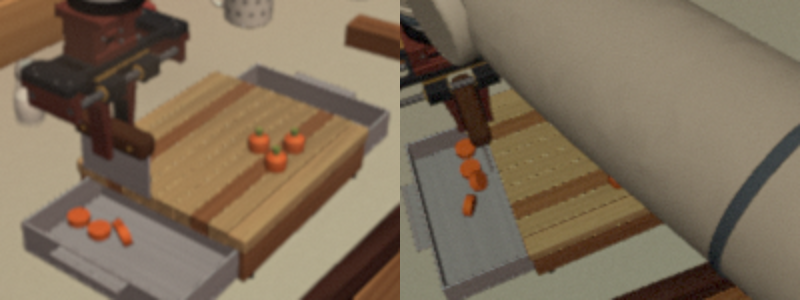

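All four slices lie in the left tray (side crop: x 466–478, y 148–205), and the tops are untouched. Tops next.

Call:
send_rows(
  moves=[
    {"tx": 0, "ty": 0, "tz": -12, "turn": 0},
    {"tx": 0, "ty": 0, "tz": -35, "turn": 0},
    {"tx": 0, "ty": 2, "tz": -55, "turn": 0},
    {"tx": -15, "ty": 16, "tz": -60, "turn": 0},
    {"tx": -40, "ty": 42, "tz": -60, "turn": 0},
    {"tx": -65, "ty": 68, "tz": -60, "turn": 0},
    {"tx": -88, "ty": 92, "tz": -60, "turn": 0},
    {"tx": -103, "ty": 105, "tz": -60, "turn": 0},
  ],
)

```text
time_s: 11.27
eef_pos: [409.8, 100.1, 167.9]
tcp_rot: [3.14, 0.069, 0.002]
ft_force: [-0.3, 0.1, -1.1]
width: 23.7
gripper_force: 30.0
```

Call:
send_rows(
  moves=[
    {"tx": 0, "ty": 0, "tz": 0, "turn": 0},
    {"tx": 0, "ty": 0, "tz": 10, "turn": 0},
    {"tx": 0, "ty": 0, "tz": 22, "turn": 0},
    {"tx": 0, "ty": 0, "tz": 30, "turn": 0},
    {"tx": 0, "ty": 0, "tz": 30, "turn": 0},
    {"tx": 0, "ty": 0, "tz": 30, "turn": 0},
    {"tx": 0, "ty": 0, "tz": 30, "turn": 0},
    {"tx": 0, "ty": 0, "tz": 30, "turn": 0},
  ],
)

```text
time_s: 11.93
eef_pos: [411.6, 102.5, 136.8]
tcp_rot: [-3.141, -0.072, -0.0]
ft_force: [-0.1, 0.2, -1.7]
width: 23.8
gripper_force: 30.0
```

Run:
```python
from h import *
s=state();R=cv2.Rodrigues(s["tcp_rot"])[0];p=s["eef_pos"];print(p,np.degrees(np.arctan2(R[1,0],R[0,0])),s["width"])
print(R.T@(np.array([411.7,101.5,107])-p))
for n in("scene","wrist"):
    c=grab(n,6); m=cv2.inRange(cv2.cvtColor(c["frame"],cv2.COLOR_RGB2HSV),(3,160,120),(16,255,255))
    k,l,st,ce=cv2.connectedComponentsWithStats(m)
    for i in range(1,k):
        if st[i,4]>25: print(n,st[i],ce[i],plane(c,ce[i],72))
```

```text
[411.55795176 102.54384759 136.84589605] 2.640150080596402 23.797493990010338
[ 0.09110544  1.0508858  29.84584804]
scene [244  75   5  11  50] [245.98  79.84] [1226.53517568 -755.85572253   72.        ]
scene [171  97   5  11  47] [172.93617021 101.80851064] [1236.99060256 -334.02300036   72.        ]
scene [367 100  15   4  26] [374.73076923 101.23076923] [ 652.76783707 -871.23439142   72.        ]
scene [ 81 121  13  17 140] [ 87.79285714 128.80714286] [1235.21945829   34.34758275   72.        ]
scene [450 125   7   9  36] [453.38888889 129.88888889] [ 311.69484024 -770.27224504   72.        ]
scene [371 141  13   8  48] [377.25       144.29166667] [ 454.82591958 -483.99135      72.        ]
scene [125 191   6  13  38] [127.65789474 196.76315789] [776.70654554 217.83867863  72.        ]
scene [441 209   7  20  30] [444.1        218.23333333] [ 146.93071158 -193.97360189   72.        ]
scene [296 216   7  11  51] [299.09803922 221.1372549 ] [396.37526104  34.21037135  72.        ]
scene [282 228  11   8  57] [287.40350877 231.73684211] [392.29798109  85.15622463  72.        ]
scene
[... 447 characters left out ...]
28125 359.65991462  72.        ]
wrist [101  21  40  33 648] [114.1712963   37.49228395] [532.85909659 210.45822329  72.        ]
wrist [  99   62   31   57 1187] [114.62257793  89.48272957] [497.37153534 212.90617767  72.        ]
wrist [292 168  32  30 612] [307.22222222 182.46895425] [432.80843551  61.55767235  72.        ]
wrist [ 67 193  18  24 249] [ 74.82730924 204.48995984] [405.02842421 253.09131666  72.        ]
wrist [190 193  41   1  41] [210. 193.] [420.20045755 140.73747665  72.        ]
wrist [319 201  32  33 551] [334.70054446 218.36660617] [402.98471482  35.49672294  72.        ]
wrist [279 205  20  27 215] [289.82790698 217.30697674] [402.15463604  73.38919507  72.        ]
```

Call:
send_rows(
  moves=[
    {"tx": 0, "ty": 0, "tz": 8, "turn": 0},
    {"tx": 0, "ty": 0, "tz": 18, "turn": 0},
    {"tx": 0, "ty": 0, "tz": 26, "turn": 0},
    {"tx": 0, "ty": 0, "tz": 30, "turn": 0},
    {"tx": 0, "ty": 0, "tz": 30, "turn": 0},
    {"tx": 0, "ty": 5, "tz": 30, "turn": 0},
    {"tx": 0, "ty": 13, "tz": 30, "turn": 0},
    {"tx": 0, "ty": 23, "tz": 30, "turn": 0},
  ],
)

```text
time_s: 12.7
eef_pos: [412.4, 78.7, 106.8]
tcp_rot: [3.141, 0.073, 0.0]
ft_force: [0.3, -0.2, -1.8]
width: 23.8
gripper_force: 30.0
```

Call:
send_rows(
  moves=[
    {"tx": 0, "ty": 10, "tz": 0, "turn": 0},
    {"tx": 0, "ty": 20, "tz": 0, "turn": 0},
    {"tx": 0, "ty": 30, "tz": 0, "turn": 0},
    {"tx": 0, "ty": 40, "tz": 0, "turn": 0},
    {"tx": 0, "ty": 50, "tz": 0, "turn": 0},
    {"tx": 0, "ty": 60, "tz": 0, "turn": 0},
    {"tx": 0, "ty": 70, "tz": 0, "turn": 0},
    {"tx": 0, "ty": 80, "tz": 0, "turn": 0},
  ],
)

```text
time_s: 13.37
eef_pos: [416.0, -1.7, 106.7]
tcp_rot: [3.141, 0.071, 0.0]
ft_force: [0.5, 0.1, -0.3]
width: 23.8
gripper_force: 30.0
```

Call:
send_rows(
  moves=[
    {"tx": 0, "ty": 9, "tz": 0, "turn": 0},
    {"tx": 0, "ty": 18, "tz": 0, "turn": 0},
    {"tx": 0, "ty": 27, "tz": 0, "turn": 0},
    {"tx": 0, "ty": 36, "tz": 0, "turn": 0},
    {"tx": 0, "ty": 45, "tz": 0, "turn": 0},
    {"tx": 0, "ty": 53, "tz": 0, "turn": 0},
    {"tx": 0, "ty": 60, "tz": 0, "turn": 0},
    {"tx": 0, "ty": 66, "tz": 0, "turn": 0},
  ],
)

```text
time_s: 14.03
eef_pos: [419.0, -67.4, 106.6]
tcp_rot: [3.141, 0.071, -0.0]
ft_force: [0.8, 0.5, -1.7]
width: 24.4
gripper_force: 30.0
```

Run:
```python
from h import *
s=state();R=cv2.Rodrigues(s["tcp_rot"])[0];p=s["eef_pos"];print(p,np.degrees(np.arctan2(R[1,0],R[0,0])),s["width"],s["ft_force"])
d=p-[467,73,0];y=np.radians(2.6);print('board y',-np.sin(y)*d[0]+np.cos(y)*d[1])
c=[grab(n,7)["frame"] for n in("scene","side","wrist")]
o=np.hstack([cv2.resize(c[0][150:300,200:400],None,fx=2,fy=2),cv2.resize(c[2],(400,300))])
cv2.imwrite("pics/c7.png",o[:,:,::-1])
```

```text
[419.00905768 -67.39502638 106.60547914] 2.596221106335205 24.37575464783586 [ 0.83809914  0.51288523 -1.70262439]
board y -138.07348695188222
```

View pics/c7.png

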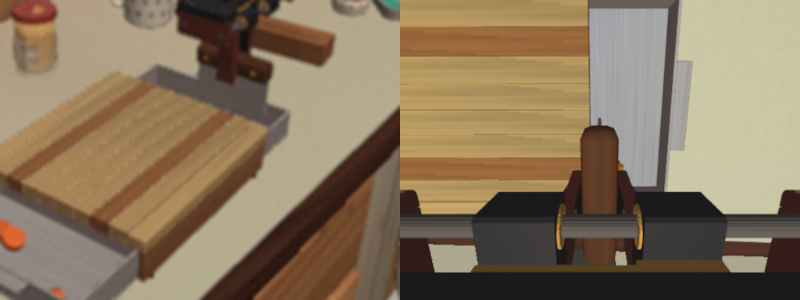

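The board is clear (left pane). In the wrist pane the tops are hidden behind the handle apart from one speck at (622,165). I'll lift and head toward the block, checking on the way.

Call:
send_rows(
  moves=[
    {"tx": 0, "ty": 0, "tz": -15, "turn": 0},
    {"tx": 0, "ty": 0, "tz": -40, "turn": 0},
    {"tx": 3, "ty": 10, "tz": -65, "turn": 0},
    {"tx": 8, "ty": 35, "tz": -75, "turn": 0},
    {"tx": 15, "ty": 70, "tz": -75, "turn": 0},
    {"tx": 22, "ty": 105, "tz": -75, "turn": -1},
    {"tx": 30, "ty": 140, "tz": -75, "turn": -2},
    {"tx": 37, "ty": 175, "tz": -75, "turn": -3},
  ],
)

```text
time_s: 14.85
eef_pos: [464.4, -240.9, 181.8]
tcp_rot: [-3.138, -0.157, -0.001]
ft_force: [0.0, -0.2, -1.9]
width: 24.2
gripper_force: 30.0
```

Call:
send_rows(
  moves=[
    {"tx": 8, "ty": 33, "tz": 0, "turn": -0.8},
    {"tx": 15, "ty": 65, "tz": 0, "turn": -0.8},
    {"tx": 21, "ty": 95, "tz": 0, "turn": -0.8},
    {"tx": 25, "ty": 115, "tz": 0, "turn": -0.8},
    {"tx": 25, "ty": 120, "tz": 10, "turn": -0.8},
    {"tx": 25, "ty": 120, "tz": 20, "turn": -0.8},
    {"tx": 25, "ty": 120, "tz": 20, "turn": -0.8},
    {"tx": 25, "ty": 120, "tz": 20, "turn": -0.8},
  ],
)

```text
time_s: 15.52
eef_pos: [500.0, -354.8, 160.1]
tcp_rot: [-3.134, -0.177, 0.003]
ft_force: [-0.9, 0.1, -1.9]
width: 24.1
gripper_force: 30.0
```

Call:
send_rows(
  moves=[
    {"tx": 0, "ty": 0, "tz": 0, "turn": 0},
    {"tx": 0, "ty": 0, "tz": 0, "turn": 0},
    {"tx": 0, "ty": 0, "tz": 0, "turn": 0},
    {"tx": 0, "ty": 0, "tz": 0, "turn": 0},
    {"tx": 0, "ty": 0, "tz": 0, "turn": 0},
    {"tx": 0, "ty": 0, "tz": 0, "turn": 0},
    {"tx": 0, "ty": 0, "tz": 0, "turn": 0},
    {"tx": 0, "ty": 0, "tz": 0, "turn": 0},
  ],
)

```text
time_s: 16.18
eef_pos: [500.5, -356.7, 161.6]
tcp_rot: [-3.137, -0.176, -0.0]
ft_force: [-0.1, -0.1, -2.5]
width: 23.6
gripper_force: 30.0
```

Run:
```python
from h import *
np.set_printoptions(precision=2,suppress=True)
s=state();R=cv2.Rodrigues(s["tcp_rot"])[0];p=s["eef_pos"];print(p,np.degrees(np.arctan2(R[1,0],R[0,0])),s["width"],s["ft_force"])
print(R.T@(np.array([494.7,-359.4,50.6])-p))
c=[grab(n,8)["frame"] for n in("scene","side","wrist")]
o=np.zeros((600,800,3),np.uint8)
o[:300,:400]=cv2.resize(c[0][130:280,180:380],None,fx=2,fy=2);o[:300,400:]=cv2.resize(c[1][150:300,100:300],None,fx=2,fy=2);o[300:,:400]=cv2.resize(c[1][120:270,250:450],None,fx=2,fy=2);o[300:,400:]=cv2.resize(c[2],(400,300))
cv2.imwrite("pics/c8.png",o[:,:,::-1])
```

```text
[ 500.52 -356.72  161.63] 6.40808783141177 23.624141411080448 [-0.08 -0.09 -2.47]
[ -6.08   2.01 111.03]
```

View pics/c8.png

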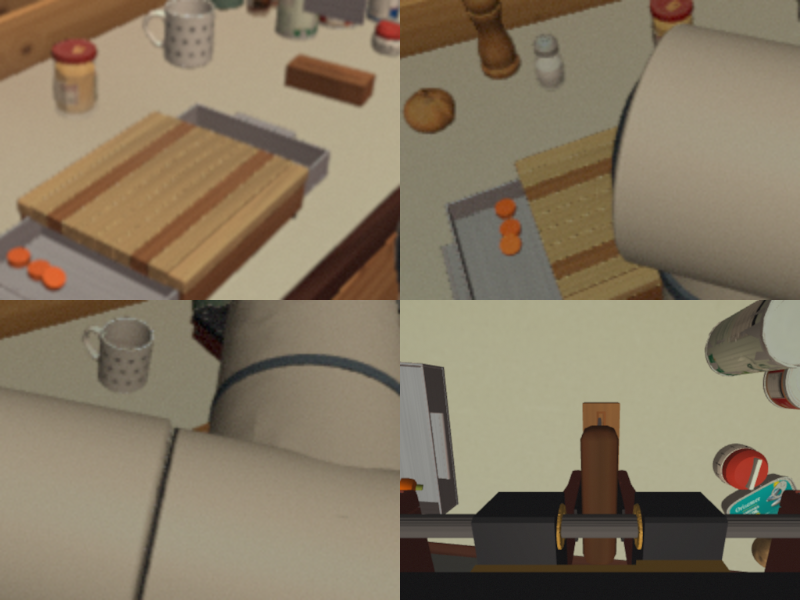

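The right tray shows orange at its near end (wrist pane, (410,485)), and three slices are clearly visible on the left. I'll count pieces numerically later. First I'll line up and insert the scraper.

Call:
send_rows(
  moves=[
    {"tx": -3, "ty": 1, "tz": 12, "turn": 0},
    {"tx": -6, "ty": 2, "tz": 30, "turn": 0},
    {"tx": -6, "ty": 2, "tz": 50, "turn": 0},
    {"tx": -6, "ty": 2, "tz": 65, "turn": 0},
    {"tx": -6, "ty": 2, "tz": 74, "turn": 0},
    {"tx": -6, "ty": 2, "tz": 78, "turn": 0},
    {"tx": -6, "ty": 2, "tz": 78, "turn": 0},
    {"tx": -6, "ty": 2, "tz": 78, "turn": 0},
  ],
)

```text
time_s: 17.0
eef_pos: [495.0, -359.6, 84.2]
tcp_rot: [3.136, 0.176, 0.001]
ft_force: [0.2, 0.2, -1.8]
width: 23.5
gripper_force: 30.0
```

Call:
send_rows(
  moves=[
    {"tx": 0, "ty": 0, "tz": 0, "turn": 0},
    {"tx": 0, "ty": 0, "tz": 0, "turn": 0},
    {"tx": 0, "ty": 0, "tz": 0, "turn": 0},
    {"tx": 0, "ty": 0, "tz": 0, "turn": 0},
    {"tx": 0, "ty": 0, "tz": 0, "turn": 0},
    {"tx": 0, "ty": 0, "tz": 0, "turn": 0},
    {"tx": 0, "ty": 0, "tz": 0, "turn": 0},
    {"tx": 0, "ty": 0, "tz": 0, "turn": 0},
  ],
)

```text
time_s: 17.67
eef_pos: [494.8, -359.4, 83.6]
tcp_rot: [3.137, 0.176, 0.0]
ft_force: [0.5, -0.3, -1.7]
width: 23.5
gripper_force: 30.0
```

Run:
```python
from h import *
np.set_printoptions(precision=2,suppress=True)
s=state();R=cv2.Rodrigues(s["tcp_rot"])[0];p=s["eef_pos"];print(p,np.degrees(np.arctan2(R[1,0],R[0,0])),s["ft_force"])
print(R.T@(np.array([494.7,-359.4,50.6])-p))
# handle end in the image now vs earlier pictures in hand (same grip -> same pixels)
for t in(3,7,8):
    f=load("wrist",t)["frame"].astype(int)
    m=cv2.inRange(cv2.cvtColor(f.astype(np.uint8),cv2.COLOR_RGB2HSV),(0,80,20),(14,255,150))[150:235,225:290]
    c=[np.where(m[r])[0] for r in(35,45,55,65)]
    print(t,[(225+x.min(),225+x.max()) if len(x) else None for x in c],150+np.where(m[:,30:36].any(1))[0].min())
```

```text
[ 494.8  -359.36   83.65] 6.410003301469178 [ 0.48 -0.27 -1.66]
[-0.1   0.03 33.05]
3 [(np.int64(232), np.int64(278)), (np.int64(232), np.int64(278)), (np.int64(232), np.int64(278)), (np.int64(232), np.int64(278))] 161
7 [(np.int64(232), np.int64(278)), (np.int64(232), np.int64(278)), (np.int64(225), np.int64(279)), (np.int64(231), np.int64(278))] 161
8 [(np.int64(232), np.int64(279)), (np.int64(232), np.int64(279)), (np.int64(232), np.int64(278)), (np.int64(232), np.int64(278))] 150
```

No slip in the grip (same handle pixels before and after the sweeps), and the alignment is exact. I'll insert now.

Call:
send_rows(
  moves=[
    {"tx": 0, "ty": 0, "tz": 4, "turn": 0},
    {"tx": 0, "ty": 0, "tz": 8, "turn": 0},
    {"tx": 0, "ty": 0, "tz": 12, "turn": 0},
    {"tx": 0, "ty": 0, "tz": 16, "turn": 0},
    {"tx": 0, "ty": 0, "tz": 20, "turn": 0},
    {"tx": 0, "ty": 0, "tz": 24, "turn": 0},
    {"tx": 0, "ty": 0, "tz": 28, "turn": 0},
    {"tx": 0, "ty": 0, "tz": 31, "turn": 0},
  ],
)

```text
time_s: 18.33
eef_pos: [494.6, -359.2, 51.9]
tcp_rot: [-3.136, -0.176, 0.001]
ft_force: [0.2, 0.4, -1.3]
width: 24.0
gripper_force: 30.0
```

Call:
send_rows(
  moves=[
    {"tx": 0, "ty": 0, "tz": 1, "turn": 0},
    {"tx": 0, "ty": 0, "tz": 2, "turn": 0},
    {"tx": 0, "ty": 0, "tz": 2, "turn": 0},
    {"tx": 0, "ty": 0, "tz": 2, "turn": 0},
    {"tx": 0, "ty": 0, "tz": 2, "turn": 0},
    {"tx": 0, "ty": 0, "tz": 2, "turn": 0},
    {"tx": 0, "ty": 0, "tz": 2, "turn": 0},
    {"tx": 0, "ty": 0, "tz": 2, "turn": 0},
  ],
)

```text
time_s: 19.0
eef_pos: [494.8, -359.4, 50.7]
tcp_rot: [3.137, 0.176, 0.0]
ft_force: [0.7, 0.0, -1.9]
width: 24.0
gripper_force: 30.0
```

Call:
send_rows(
  moves=[
    {"tx": 0, "ty": 0, "tz": 0, "turn": 0},
    {"tx": 0, "ty": 0, "tz": 0, "turn": 0},
    {"tx": 0, "ty": 0, "tz": 0, "turn": 0},
    {"tx": 0, "ty": 0, "tz": 0, "turn": 0},
    {"tx": 0, "ty": 0, "tz": 0, "turn": 0},
    {"tx": 0, "ty": 0, "tz": 0, "turn": 0},
    {"tx": 0, "ty": 0, "tz": 0, "turn": 0},
    {"tx": 0, "ty": 0, "tz": 0, "turn": 0},
  ],
  jaw=60,
)

```text
time_s: 19.67
eef_pos: [494.8, -359.4, 50.6]
tcp_rot: [3.137, 0.176, 0.0]
ft_force: [0.3, 0.2, 0.3]
width: 60.5
gripper_force: 0.0
```

Call:
send_rows(
  moves=[
    {"tx": 0, "ty": 0, "tz": -5, "turn": 0},
    {"tx": 0, "ty": 0, "tz": -20, "turn": 0},
    {"tx": 0, "ty": 0, "tz": -50, "turn": 0},
    {"tx": 0, "ty": 0, "tz": -85, "turn": 0},
    {"tx": 0, "ty": 0, "tz": -120, "turn": 0},
    {"tx": 0, "ty": 0, "tz": -155, "turn": 0},
    {"tx": 0, "ty": 0, "tz": -180, "turn": 0},
    {"tx": 0, "ty": 0, "tz": -190, "turn": 0},
  ],
)

```text
time_s: 20.33
eef_pos: [495.6, -360.0, 246.7]
tcp_rot: [3.131, 0.175, 0.009]
ft_force: [0.9, -0.5, 0.0]
width: 60.3
gripper_force: 0.0
```

Call:
send_rows(
  moves=[
    {"tx": 0, "ty": -20, "tz": 0, "turn": 0},
    {"tx": 0, "ty": -50, "tz": 0, "turn": 0},
    {"tx": 0, "ty": -85, "tz": 0, "turn": 1},
    {"tx": 0, "ty": -115, "tz": 0, "turn": 2},
    {"tx": 0, "ty": -130, "tz": 0, "turn": 3},
    {"tx": 0, "ty": -140, "tz": 0, "turn": 3.8},
    {"tx": 0, "ty": -140, "tz": 0, "turn": 3.8},
    {"tx": 0, "ty": -140, "tz": 0, "turn": 3.8},
  ],
  jaw=0,
)

```text
time_s: 21.0
eef_pos: [479.0, -220.0, 239.9]
tcp_rot: [-3.141, -0.074, 0.001]
ft_force: [0.1, -0.4, 0.2]
width: 10.1
gripper_force: 0.0
```

Run:
```python
from h import *
np.set_printoptions(precision=2,suppress=True)
s=state();R=cv2.Rodrigues(s["tcp_rot"])[0];p=s["eef_pos"];print(p,np.degrees(np.arctan2(R[1,0],R[0,0])),s["width"])
by=np.radians(2.6);B=np.array([[np.cos(by),np.sin(by)],[-np.sin(by),np.cos(by)]])
for n in("wrist","scene","side"):
    c=grab(n,9)
    m=cv2.inRange(cv2.cvtColor(c["frame"],cv2.COLOR_RGB2HSV),(3,160,110),(16,255,255))
    k,l,st,ce=cv2.connectedComponentsWithStats(m)
    for i in range(1,k):
        q=plane(c,ce[i],14); b=B@(q[:2]-[467,73])
        if st[i,4]>25 and abs(b[0])<160 and abs(b[1])<270: print(n,st[i],ce[i],'board xy',b)
# scraper handle again
w=load("wrist",9)
for X in([542,-353,84],[447,-364,84],[555,-328,36]): print(proj(w,np.array(X)))
```

```text
[ 479.04 -220.    239.94] 2.6866415238176184 10.05787340841151
wrist [129 186  14  33 273] [135.15 201.03] board xy [ -45.62 -122.36]
wrist [148 210  15  18 199] [154.35 219.33] board xy [ -73.11 -147.2 ]
scene [184 254  29  21 256] [198.29 263.96] board xy [ 55.26 163.21]
side [148 249  12  28 220] [153.88 263.25] board xy [ 53.68 161.03]
side [286 251   9  10  58] [290.21 255.17] board xy [ -68.56 -156.44]
side [142 309   5  10  41] [143.95 313.34] board xy [-67.24 214.29]
[380.07 130.87]
[376.43 213.71]
[345.3  117.52]
```

Three left slices group at board (54,162). The fourth stands against the tray's outer wall at (-67,214), inside the tray. I'll move beside the right tray's lip and count the tops there.

Call:
send_rows(
  moves=[
    {"tx": 0, "ty": -10, "tz": 20, "turn": 0},
    {"tx": 0, "ty": -20, "tz": 45, "turn": 0},
    {"tx": 0, "ty": -23, "tz": 70, "turn": 0},
    {"tx": 0, "ty": -23, "tz": 85, "turn": 0},
    {"tx": 0, "ty": -23, "tz": 90, "turn": 0},
    {"tx": 0, "ty": -23, "tz": 90, "turn": 0},
    {"tx": 0, "ty": -23, "tz": 90, "turn": 0},
    {"tx": 0, "ty": -23, "tz": 90, "turn": 0},
  ],
)

```text
time_s: 21.82
eef_pos: [478.7, -198.0, 152.3]
tcp_rot: [3.14, 0.071, 0.003]
ft_force: [0.2, -0.4, 0.3]
width: 0.4
gripper_force: 0.0
```

Run:
```python
from h import *
np.set_printoptions(precision=1,suppress=True)
s=state();p=s["eef_pos"];print(p,s["width"])
by=np.radians(2.6);B=np.array([[np.cos(by),np.sin(by)],[-np.sin(by),np.cos(by)]])
print('tcp board',B@(p[:2]-[467,73]))
c=grab("wrist",10);h=cv2.cvtColor(c["frame"],cv2.COLOR_RGB2HSV)
for nm,lo,hi in(("orange",(2,150,90),(17,255,255)),("green",(25,90,60),(60,255,255))):
    m=cv2.inRange(h,lo,hi);k,l,st,ce=cv2.connectedComponentsWithStats(m)
    for i in range(1,k):
        b=B@(plane(c,ce[i],20)[:2]-[467,73])
        if st[i,4]>12 and abs(b[0])<130: print(nm,st[i],ce[i],b)
# lip outer edge: brightness profile along the board's y at the lip centre, z=40
for X in(-20,0,20):
  ys=np.arange(-250,-195,2.); print(X,[int(cv2.cvtColor(c["frame"],cv2.COLOR_RGB2GRAY)[tuple(np.round(proj(c,np.r_[B.T@[X,y]+[467,73],40])).astype(int)[::-1])]) for y in ys])
```

```text
[ 478.7 -198.   152.3] 0.4443846241632814
tcp board [  -0.6 -271.2]
orange [ 389  116   57  125 2929] [407.1 171.3] [  15.9 -430.1]
orange [   0  119   94   27 2488] [ 45.6 132.1] [ 55.9 -58.9]
orange [113 204  21  43 549] [122.3 223.6] [ -42.4 -124.9]
orange [139 236  20  22 363] [147.4 246.8] [ -70.1 -149.8]
orange [  0 243   5   4  14] [  1.8 244.2] [-67.   12.9]
orange [  17  243   94   21 1827] [ 65.6 252.9] [-77.7 -56.6]
orange [506 244   6   3  13] [508.5 244.8] [ -67.7 -555.6]
green [112 207   9   9  59] [115.7 211.1] [ -28.  -119.4]
green [159 243   7   7  39] [161.6 246. ] [ -69.2 -165.8]
-20 [173, 174, 174, 175, 174, 174, 175, 175, 174, 175, 174, 112, 142, 139, 144, 146, 145, 149, 146, 117, 128, 144, 143, 144, 143, 140, 146, 144]
0 [172, 173, 173, 173, 174, 174, 174, 174, 173, 173, 173, 115, 143, 137, 144, 147, 144, 148, 147, 115, 137, 146, 143, 145, 146, 140, 146, 145]
20 [173, 173, 173, 173, 173, 173, 172, 173, 173, 175, 159, 124, 143, 139, 146, 149, 144, 149, 146, 115, 145, 147, 146, 146, 147, 141, 145, 146]
```

There are three tops: a 21x43 px double blob plus a single, all in the right tray. The lip edge is at board y −228, as estimated. I'll descend outside it and push.

Call:
send_rows(
  moves=[
    {"tx": 0, "ty": 0, "tz": 25, "turn": 0},
    {"tx": 0, "ty": 0, "tz": 55, "turn": 0},
    {"tx": 0, "ty": 0, "tz": 85, "turn": 0},
    {"tx": 0, "ty": 0, "tz": 110, "turn": 0},
    {"tx": 0, "ty": 0, "tz": 122, "turn": 0},
    {"tx": 0, "ty": 0, "tz": 127, "turn": 0},
    {"tx": 0, "ty": -5, "tz": 127, "turn": 0},
    {"tx": 0, "ty": -15, "tz": 127, "turn": 0},
  ],
)

```text
time_s: 22.53
eef_pos: [478.4, -182.9, 25.5]
tcp_rot: [3.14, 0.07, 0.004]
ft_force: [-0.5, -0.4, 0.8]
width: 0.5
gripper_force: 0.0
```

Call:
send_rows(
  moves=[
    {"tx": 0, "ty": -8, "tz": 0, "turn": 0},
    {"tx": 0, "ty": -15, "tz": 0, "turn": 0},
    {"tx": 0, "ty": -22, "tz": 0, "turn": 0},
    {"tx": 0, "ty": -29, "tz": 0, "turn": 0},
    {"tx": 0, "ty": -36, "tz": 0, "turn": 0},
    {"tx": 0, "ty": -43, "tz": 0, "turn": 0},
    {"tx": 0, "ty": -50, "tz": 0, "turn": 0},
    {"tx": 0, "ty": -57, "tz": 0, "turn": 0},
  ],
)

```text
time_s: 23.2
eef_pos: [474.8, -124.7, 23.7]
tcp_rot: [3.141, 0.072, 0.0]
ft_force: [0.4, -1.4, 0.8]
width: 0.5
gripper_force: 0.7
```

Call:
send_rows(
  moves=[
    {"tx": 0, "ty": -6, "tz": 0, "turn": 0},
    {"tx": 0, "ty": -12, "tz": 0, "turn": 0},
    {"tx": 0, "ty": -18, "tz": 0, "turn": 0},
    {"tx": 0, "ty": -24, "tz": 0, "turn": 0},
    {"tx": 0, "ty": -28, "tz": 0, "turn": 0},
    {"tx": 0, "ty": -32, "tz": 0, "turn": 0},
    {"tx": 0, "ty": -34, "tz": 0, "turn": 0},
    {"tx": 0, "ty": -34, "tz": 0, "turn": 0},
  ],
)

```text
time_s: 23.87
eef_pos: [473.1, -90.8, 23.5]
tcp_rot: [-3.14, -0.072, 0.001]
ft_force: [0.2, -0.2, 0.3]
width: 0.1
gripper_force: 0.0
```

```bash
cat > chk.py <<'E'
from h import *
import sys
np.set_printoptions(precision=1,suppress=True)
s=state();p=s["eef_pos"];print(p,s["width"],s["ft_force"])
by=np.radians(2.6);B=np.array([[np.cos(by),np.sin(by)],[-np.sin(by),np.cos(by)]])
print('tcp board',B@(p[:2]-[467,73]))
sg=int(sys.argv[1]);c=grab("wrist",sys.argv[2]);g=cv2.cvtColor(c["frame"],cv2.COLOR_RGB2GRAY)
for X in(25,35):
  for y in np.arange(-120,-190,-2.)*-sg:
    u=np.round(proj(c,np.r_[B.T@[X,y]+[467,73],40])).astype(int); print((int(abs(y)),int(g[u[1],u[0]])) if 0<=u[0]<512 and 0<=u[1]<384 else None,end=' ')
  print()
E
python3 chk.py -1 11
```

```text
[473.1 -90.8  23.5] 0.07131928832646663 [ 0.2 -0.2  0.3]
tcp board [  -1.3 -163.9]
(120, 119) (122, 82) (124, 50) (126, 52) (128, 144) (130, 143) (132, 143) (134, 140) (136, 143) (138, 116) (140, 143) (142, 143) (144, 142) (146, 143) (148, 142) (150, 136) (152, 138) (154, 140) (156, 168) (158, 169) (160, 169) (162, 168) (164, 167) (166, 167) (168, 168) (170, 168) (172, 168) (174, 169) (176, 168) (178, 167) (180, 168) (182, 168) (184, 167) (186, 167) (188, 168) 
(120, 133) (122, 117) (124, 46) (126, 49) (128, 143) (130, 145) (132, 144) (134, 141) (136, 144) (138, 112) (140, 142) (142, 142) (144, 144) (146, 144) (148, 144) (150, 135) (152, 137) (154, 144) (156, 169) (158, 169) (160, 169) (162, 169) (164, 169) (166, 169) (168, 169) (170, 168) (172, 168) (174, 169) (176, 169) (178, 169) (180, 169) (182, 168) (184, 169) (186, 169) (188, 167)
```

The tray is still about 9 mm out; I'll push on until it stops.

Call:
send_rows(
  moves=[
    {"tx": 0, "ty": -2, "tz": 0, "turn": 0},
    {"tx": 0, "ty": -4, "tz": 0, "turn": 0},
    {"tx": 0, "ty": -6, "tz": 0, "turn": 0},
    {"tx": 0, "ty": -7, "tz": 0, "turn": 0},
    {"tx": 0, "ty": -8, "tz": 0, "turn": 0},
    {"tx": 0, "ty": -9, "tz": 0, "turn": 0},
    {"tx": 0, "ty": -9, "tz": 0, "turn": 0},
    {"tx": 0, "ty": -9, "tz": 0, "turn": 0},
  ],
)

```text
time_s: 24.58
eef_pos: [472.9, -82.2, 23.7]
tcp_rot: [-3.14, -0.072, -0.0]
ft_force: [0.0, 0.3, 0.7]
width: 0.1
gripper_force: 0.0
```

```bash
python3 chk.py -1 12
```

```text
[472.9 -82.2  23.7] 0.07531304006640682 [0.  0.3 0.7]
tcp board [  -1.1 -155.3]
(120, 118) (122, 119) (124, 45) (126, 52) (128, 134) (130, 131) (132, 145) (134, 141) (136, 145) (138, 142) (140, 136) (142, 139) (144, 134) (146, 169) (148, 169) (150, 169) (152, 169) (154, 169) (156, 170) (158, 168) (160, 168) (162, 169) (164, 168) (166, 168) (168, 167) (170, 168) (172, 169) (174, 169) (176, 169) (178, 168) (180, 168) (182, 167) (184, 167) (186, 168) (188, 168) 
(120, 134) (122, 135) (124, 46) (126, 47) (128, 131) (130, 123) (132, 144) (134, 142) (136, 146) (138, 143) (140, 144) (142, 138) (144, 132) (146, 169) (148, 170) (150, 169) (152, 169) (154, 169) (156, 169) (158, 169) (160, 169) (162, 169) (164, 171) (166, 169) (168, 169) (170, 169) (172, 169) (174, 169) (176, 169) (178, 169) (180, 169) (182, 169) (184, 169) (186, 168) (188, 167)
```

Call:
send_rows(
  moves=[
    {"tx": 0, "ty": -1, "tz": 0, "turn": 0},
    {"tx": 0, "ty": -2, "tz": 0, "turn": 0},
    {"tx": 0, "ty": -2.5, "tz": 0, "turn": 0},
    {"tx": 0, "ty": -3, "tz": 0, "turn": 0},
    {"tx": 0, "ty": -3, "tz": 0, "turn": 0},
    {"tx": 0, "ty": -3, "tz": 0, "turn": 0},
    {"tx": 0, "ty": -3, "tz": 0, "turn": 0},
    {"tx": 0, "ty": -3, "tz": 0, "turn": 0},
  ],
)

```text
time_s: 25.3
eef_pos: [472.9, -80.9, 23.9]
tcp_rot: [3.138, 0.07, 0.001]
ft_force: [0.7, -6.6, -1.2]
width: 0.1
gripper_force: 3.4
```

Stopped with 6.6 N at home. I'll back off, go up and over to the left tray.

Call:
send_rows(
  moves=[
    {"tx": 0, "ty": 10, "tz": 0, "turn": 0},
    {"tx": 0, "ty": 30, "tz": 0, "turn": 0},
    {"tx": 0, "ty": 40, "tz": -5, "turn": 0},
    {"tx": 0, "ty": 40, "tz": -30, "turn": 0},
    {"tx": 0, "ty": 40, "tz": -65, "turn": 0},
    {"tx": 0, "ty": 40, "tz": -100, "turn": 0},
    {"tx": 0, "ty": 35, "tz": -130, "turn": 0},
    {"tx": 0, "ty": 20, "tz": -150, "turn": 0},
  ],
)

```text
time_s: 25.97
eef_pos: [474.4, -100.6, 177.8]
tcp_rot: [3.14, 0.068, 0.007]
ft_force: [0.4, 1.2, 0.7]
width: 0.7
gripper_force: 0.0
```

Call:
send_rows(
  moves=[
    {"tx": 0, "ty": -30, "tz": 0, "turn": 0},
    {"tx": 0, "ty": -65, "tz": 0, "turn": 0},
    {"tx": 0, "ty": -100, "tz": 0, "turn": 0},
    {"tx": 0, "ty": -135, "tz": 0, "turn": 0},
    {"tx": 0, "ty": -170, "tz": 0, "turn": 0},
    {"tx": 0, "ty": -205, "tz": 0, "turn": 0},
    {"tx": 0, "ty": -240, "tz": 0, "turn": 0},
    {"tx": 0, "ty": -275, "tz": 0, "turn": 0},
  ],
)

```text
time_s: 26.63
eef_pos: [460.8, 177.1, 174.3]
tcp_rot: [-3.14, -0.071, -0.001]
ft_force: [0.9, 0.3, 1.0]
width: 0.6
gripper_force: 0.0
```

Call:
send_rows(
  moves=[
    {"tx": 0, "ty": -35, "tz": 0, "turn": 0},
    {"tx": 0, "ty": -70, "tz": 0, "turn": 0},
    {"tx": 0, "ty": -105, "tz": 0, "turn": 0},
    {"tx": 0, "ty": -140, "tz": 0, "turn": 0},
    {"tx": 0, "ty": -165, "tz": 0, "turn": 0},
    {"tx": 0, "ty": -177, "tz": 0, "turn": 0},
    {"tx": 0, "ty": -177, "tz": 0, "turn": 0},
    {"tx": 0, "ty": -177, "tz": 0, "turn": 0},
  ],
)

```text
time_s: 27.3
eef_pos: [453.2, 351.6, 173.6]
tcp_rot: [3.14, 0.072, -0.001]
ft_force: [0.6, -0.2, -0.7]
width: 0.4
gripper_force: 0.0
```

```bash
cat >> chk.py <<'E'
h=cv2.cvtColor(c["frame"],cv2.COLOR_RGB2HSV)
m=cv2.inRange(h,(2,150,90),(17,255,255));k,l,st,ce=cv2.connectedComponentsWithStats(m)
for i in range(1,k):
    b=B@(plane(c,ce[i],16)[:2]-[467,73])
    if st[i,4]>40 and abs(b[0])<130: print(st[i],ce[i],b)
E
sed -i 's/-120,-190/-120,-270/' chk.py; python3 chk.py 1 13
```

```text
[453.2 351.6 173.6] 0.3750435105710424 [ 0.6 -0.2 -0.7]
tcp board [ -1.2 279. ]
(120, 114) (122, 58) (124, 59) (126, 59) (128, 59) (130, 116) (132, 139) (134, 137) (136, 138) (138, 137) (140, 136) (142, 137) (144, 133) (146, 138) (148, 136) (150, 139) (152, 138) (154, 134) (156, 134) (158, 137) (160, 137) (162, 139) (164, 136) (166, 130) (168, 119) (170, 119) (172, 119) (174, 119) (176, 119) (178, 118) (180, 118) (182, 118) (184, 118) (186, 126) (188, 139) (190, 136) (192, 137) (194, 137) (196, 135) (198, 137) (200, 136) (202, 137) (204, 138) (206, 136) (208, 137) (210, 138) (212, 141) (214, 139) (216, 138) (218, 136) (220, 137) (222, 136) (224, 130) (226, 113) (228, 109) (230, 138) (232, 140) (234, 137) (236, 141) (238, 136) (240, 134) (242, 117) (244, 164) (246, 162) (248, 163) (250, 163) (252, 162) (254, 164) (256, 164) (258, 163) (260, 163) (262, 163) (264, 163) (266, 162) (268, 164) 
(120, 105) (122, 58) (124, 57) (126, 54) (128, 56) (130, 93) (132, 139) (134, 138) (136, 137) (138, 138) (140, 137) (142, 136) (144, 132) (146, 139) (148, 136) (150, 139) (152, 138) (154, 135) (156,
[... 175 characters left out ...]
53) (190, 132) (192, 137) (194, 139) (196, 136) (198, 137) (200, 138) (202, 136) (204, 139) (206, 135) (208, 138) (210, 137) (212, 141) (214, 140) (216, 140) (218, 136) (220, 137) (222, 137) (224, 139) (226, 137) (228, 128) (230, 138) (232, 140) (234, 137) (236, 140) (238, 133) (240, 133) (242, 111) (244, 163) (246, 164) (248, 163) (250, 163) (252, 162) (254, 162) (256, 163) (258, 165) (260, 164) (262, 163) (264, 163) (266, 163) (268, 164) 
[354  88  25  25 471] [365.8 100.6] [ 87.1 161.1]
[ 410  119  102   24 2403] [461.4 130.6] [56. 53.]
[344 120  29  47 844] [358.3 142.9] [ 42.4 165. ]
[305 228  14  18 161] [312.1 237.8] [-71.3 210.3]
[ 395  233  117   20 2075] [449.1 242.1] [-76.8  43.1]
```

All four slices are inside the left tray and its lip edge is at 243. I'll descend and push.

Call:
send_rows(
  moves=[
    {"tx": 0, "ty": 0, "tz": 25, "turn": 0},
    {"tx": 0, "ty": 0, "tz": 60, "turn": 0},
    {"tx": 0, "ty": 0, "tz": 95, "turn": 0},
    {"tx": 0, "ty": 0, "tz": 125, "turn": 0},
    {"tx": 0, "ty": 0, "tz": 142, "turn": 0},
    {"tx": 0, "ty": 0, "tz": 149, "turn": 0},
    {"tx": 0, "ty": 5, "tz": 149, "turn": 0},
    {"tx": 0, "ty": 14, "tz": 149, "turn": 0},
  ],
)

```text
time_s: 28.02
eef_pos: [454.4, 337.6, 25.9]
tcp_rot: [-3.14, -0.071, -0.002]
ft_force: [-0.1, -0.1, 0.3]
width: 0.6
gripper_force: 0.0
```

Call:
send_rows(
  moves=[
    {"tx": 0, "ty": 8, "tz": 0, "turn": 0},
    {"tx": 0, "ty": 15, "tz": 0, "turn": 0},
    {"tx": 0, "ty": 22, "tz": 0, "turn": 0},
    {"tx": 0, "ty": 29, "tz": 0, "turn": 0},
    {"tx": 0, "ty": 36, "tz": 0, "turn": 0},
    {"tx": 0, "ty": 43, "tz": 0, "turn": 0},
    {"tx": 0, "ty": 50, "tz": 0, "turn": 0},
    {"tx": 0, "ty": 57, "tz": 0, "turn": 0},
  ],
)

```text
time_s: 28.68
eef_pos: [456.3, 280.6, 24.7]
tcp_rot: [-3.141, -0.072, -0.0]
ft_force: [0.8, 1.5, 0.6]
width: 0.1
gripper_force: 0.7
```

Call:
send_rows(
  moves=[
    {"tx": 0, "ty": 7, "tz": 0, "turn": 0},
    {"tx": 0, "ty": 14, "tz": 0, "turn": 0},
    {"tx": 0, "ty": 21, "tz": 0, "turn": 0},
    {"tx": 0, "ty": 28, "tz": 0, "turn": 0},
    {"tx": 0, "ty": 35, "tz": 0, "turn": 0},
    {"tx": 0, "ty": 40, "tz": 0, "turn": 0},
    {"tx": 0, "ty": 45, "tz": 0, "turn": 0},
    {"tx": 0, "ty": 48, "tz": 0, "turn": 0},
  ],
)

```text
time_s: 29.35
eef_pos: [458.4, 232.6, 24.5]
tcp_rot: [3.141, 0.071, -0.0]
ft_force: [0.7, 0.5, 0.3]
width: 0.8
gripper_force: 0.6
```

Call:
send_rows(
  moves=[
    {"tx": 0, "ty": 1, "tz": 0, "turn": 0},
    {"tx": 0, "ty": 2, "tz": 0, "turn": 0},
    {"tx": 0, "ty": 3, "tz": 0, "turn": 0},
    {"tx": 0, "ty": 4, "tz": 0, "turn": 0},
    {"tx": 0, "ty": 4, "tz": 0, "turn": 0},
    {"tx": 0, "ty": 4, "tz": 0, "turn": 0},
    {"tx": 0, "ty": 4, "tz": 0, "turn": 0},
    {"tx": 0, "ty": 4, "tz": 0, "turn": 0},
  ],
)

```text
time_s: 30.02
eef_pos: [458.6, 229.3, 24.6]
tcp_rot: [3.14, 0.072, -0.0]
ft_force: [0.7, 0.4, 0.5]
width: 0.4
gripper_force: 0.2
```

```bash
sed -i 's/-120,-270/-120,-180/' chk.py; python3 chk.py 1 14
```

```text
[458.6 229.3  24.6] 0.4325333056905504 [0.7 0.4 0.5]
tcp board [ -1.3 156.5]
(120, 133) (122, 133) (124, 132) (126, 133) (128, 73) (130, 58) (132, 107) (134, 139) (136, 139) (138, 141) (140, 140) (142, 141) (144, 134) (146, 133) (148, 116) (150, 166) (152, 165) (154, 165) (156, 164) (158, 164) (160, 165) (162, 165) (164, 164) (166, 164) (168, 165) (170, 164) (172, 165) (174, 165) (176, 164) (178, 164) 
(120, 133) (122, 133) (124, 134) (126, 132) (128, 76) (130, 55) (132, 109) (134, 140) (136, 140) (138, 142) (140, 139) (142, 141) (144, 136) (146, 132) (148, 95) (150, 165) (152, 164) (154, 164) (156, 165) (158, 165) (160, 165) (162, 166) (164, 165) (166, 164) (168, 164) (170, 164) (172, 164) (174, 164) (176, 166) (178, 165) 
[  312   117   200    54 10576] [412.7 143.9] [54.1 64. ]
[369 343  98   5 485] [417.8 345. ] [-89.1  39.9]
```

Not yet at the stop; a little further.

Call:
send_rows(
  moves=[
    {"tx": 0, "ty": 1, "tz": 0, "turn": 0},
    {"tx": 0, "ty": 2, "tz": 0, "turn": 0},
    {"tx": 0, "ty": 3, "tz": 0, "turn": 0},
    {"tx": 0, "ty": 4, "tz": 0, "turn": 0},
    {"tx": 0, "ty": 4, "tz": 0, "turn": 0},
    {"tx": 0, "ty": 4, "tz": 0, "turn": 0},
    {"tx": 0, "ty": 4, "tz": 0, "turn": 0},
    {"tx": 0, "ty": 4, "tz": 0, "turn": 0},
  ],
)

```text
time_s: 30.73
eef_pos: [458.6, 228.8, 24.7]
tcp_rot: [-3.134, -0.074, -0.001]
ft_force: [1.2, 13.0, -3.5]
width: 0.4
gripper_force: 6.7
```

The left tray stopped at home (13 N). I'll retreat, rise, and do a final check.

Call:
send_rows(
  moves=[
    {"tx": 0, "ty": -8, "tz": 0, "turn": 0},
    {"tx": 0, "ty": -25, "tz": 0, "turn": 0},
    {"tx": 0, "ty": -40, "tz": 0, "turn": 0},
    {"tx": 0, "ty": -45, "tz": -20, "turn": 0},
    {"tx": 0, "ty": -45, "tz": -55, "turn": 0},
    {"tx": 0, "ty": -45, "tz": -95, "turn": 0},
    {"tx": 0, "ty": -45, "tz": -135, "turn": 0},
    {"tx": 0, "ty": -45, "tz": -170, "turn": 0},
  ],
)

```text
time_s: 31.4
eef_pos: [456.7, 270.0, 197.2]
tcp_rot: [3.14, 0.071, 0.002]
ft_force: [1.0, 0.0, 0.1]
width: 1.0
gripper_force: 0.0
```

Call:
send_rows(
  moves=[
    {"tx": 0, "ty": 0, "tz": -20, "turn": 0},
    {"tx": 0, "ty": 0, "tz": -40, "turn": 0},
    {"tx": 0, "ty": 0, "tz": -50, "turn": 0},
    {"tx": 0, "ty": 0, "tz": -50, "turn": 0},
    {"tx": 0, "ty": 0, "tz": -50, "turn": 0},
    {"tx": 0, "ty": 0, "tz": -50, "turn": 0},
    {"tx": 0, "ty": 0, "tz": -50, "turn": 0},
    {"tx": 0, "ty": 0, "tz": -50, "turn": 0},
  ],
)

```text
time_s: 32.07
eef_pos: [456.4, 270.0, 242.9]
tcp_rot: [3.14, 0.071, -0.004]
ft_force: [0.1, 0.9, -0.2]
width: 0.6
gripper_force: 0.0
```

```bash
python3 chk.py 1 15
python3 - <<'E'
from h import *
np.set_printoptions(precision=1,suppress=True)
by=np.radians(2.6);B=np.array([[np.cos(by),np.sin(by)],[-np.sin(by),np.cos(by)]])
a=load("scene",1)
for n in("scene","side"):
    c=grab(n,16);g=cv2.cvtColor(c["frame"],cv2.COLOR_RGB2GRAY)
    for sg in(1,-1):
        print(n,sg,[(int(y),int(g[tuple(np.clip(np.round(proj(c,np.r_[B.T@[30,sg*y]+[467,73],40])).astype(int)[::-1],0,383))])) for y in range(124,180,4)])
# scene view of the scraper now vs. before the pick-up
b=load("scene",16);o=np.array([[515,150],[0,0]])
d=cv2.absdiff(a["frame"][145:190,318:372],b["frame"][145:190,318:372]);print('scraper diff mean/max',d.mean(),d.max())
d8=cv2.absdiff(a["frame"][145:190,318:372],load("scene",8)["frame"][145:190,318:372]);print('out of block',d8.mean(),d8.max())
E
```

```text
[456.4 270.  242.9] 0.5568519607489096 [ 0.1  0.9 -0.2]
tcp board [ -1.7 197.3]
(120, 131) (122, 131) (124, 130) (126, 131) (128, 104) (130, 64) (132, 116) (134, 137) (136, 139) (138, 138) (140, 138) (142, 139) (144, 134) (146, 133) (148, 124) (150, 164) (152, 163) (154, 163) (156, 163) (158, 163) (160, 163) (162, 163) (164, 163) (166, 164) (168, 164) (170, 163) (172, 163) (174, 162) (176, 161) (178, 162) 
(120, 133) (122, 133) (124, 133) (126, 133) (128, 102) (130, 87) (132, 106) (134, 139) (136, 139) (138, 138) (140, 137) (142, 134) (144, 135) (146, 132) (148, 136) (150, 162) (152, 163) (154, 163) (156, 163) (158, 162) (160, 163) (162, 164) (164, 164) (166, 163) (168, 163) (170, 164) (172, 163) (174, 164) (176, 163) (178, 162) 
[ 311  118  201   19 3813] [411.2 127. ] [ 56.7 -10.3]
[ 306  211  204   17 3370] [408.3 219.1] [-73.5 -24.7]
scene 1 [(124, 92), (128, 118), (132, 124), (136, 137), (140, 136), (144, 133), (148, 118), (152, 80), (156, 74), (160, 72), (164, 122), (168, 162), (172, 163), (176, 164)]
scene -1 [(124, 122), (128, 122), (132, 122), (136, 122), (140, 118), (144, 121), (148, 118), (152, 122), (156, 119), (160, 145), (164, 162), (168, 163), (172, 162), (176, 162)]
side 1 [(124, 103), (128, 103), (132, 104), (136, 107), (140, 99), (144, 102), (148, 124), (152, 124), (156, 123), (160, 123), (164, 122), (168, 121), (172, 124), (176, 122)]
side -1 [(124, 140), (128, 140), (132, 140), (136, 140), (140, 140), (144, 142), (148, 142), (152, 141), (156, 142), (160, 141), (164, 140), (168, 140), (172, 141), (176, 140)]
scraper diff mean/max 1.9661179698216735 20
out of block 21.061316872427984 146
```

Lip to lip measures 293.5 mm against the 292 expected, so both trays are home. The scraper looks the same as at the start, and no carrot is left in view. Handing in.

```bash
python3 -c "
from bench import close_job
print(close_job())"
```

```text
the job is handed in; nothing more can be done
None
```

I handed the job in after about 32 s of robot time: all slices are in the left tray and all tops in the right, the scraper is back in its block, and both trays were pushed home until they stopped, but the system returned no verdict.

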